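# Gauge the lock sleeves and box the good ones

## Task

Open the case's lid until it stands up. Then, one after another, starting with the sleeve at the end of the mat nearest the case, try each brass sleeve lengthwise on the level gauge pin, pushing it on until it is fully home against the shoulder or will go no further, and put those that go fully home into the case and those that do not into the open cardboard reject tray. When all are sorted, lower the lid gently until it is fully closed, let go, and leave the tin, lock cylinder and screwdriver alone.

Things in the scene. Friction and masses are not known exactly. Their poses are not given: they have to be found in the camera images.
- sleeve_1a: brass sleeve lying at the end of the mat nearest the case (first): 30 x 30 mm square outside, 70 mm long, about 0.3 kg, with a round bore right through lengthwise, either 19 or 12 mm: to be found out on the pin. Of sleeve_1a and sleeve_1b exactly one is there (the other is None). Origin: its centre; x: along its length.
- sleeve_1b: brass sleeve lying at the end of the mat nearest the case (first): 30 x 30 mm square outside, 70 mm long, about 0.3 kg, with a round bore right through lengthwise, either 19 or 12 mm: to be found out on the pin. Of sleeve_1a and sleeve_1b exactly one is there (the other is None). Origin: its centre; x: along its length.
- sleeve_2a: brass sleeve lying at the second place from the case on the mat: 30 x 30 mm square outside, 70 mm long, about 0.3 kg, with a round bore right through lengthwise, either 19 or 12 mm: to be found out on the pin. Of sleeve_2a and sleeve_2b exactly one is there (the other is None). Origin: its centre; x: along its length.
- sleeve_2b: brass sleeve lying at the second place from the case on the mat: 30 x 30 mm square outside, 70 mm long, about 0.3 kg, with a round bore right through lengthwise, either 19 or 12 mm: to be found out on the pin. Of sleeve_2a and sleeve_2b exactly one is there (the other is None). Origin: its centre; x: along its length.
- sleeve_3a: brass sleeve lying at the third place from the case on the mat: 30 x 30 mm square outside, 70 mm long, about 0.3 kg, with a round bore right through lengthwise, either 19 or 12 mm: to be found out on the pin. Of sleeve_3a and sleeve_3b exactly one is there (the other is None). Origin: its centre; x: along its length.
- sleeve_3b: brass sleeve lying at the third place from the case on the mat: 30 x 30 mm square outside, 70 mm long, about 0.3 kg, with a round bore right through lengthwise, either 19 or 12 mm: to be found out on the pin. Of sleeve_3a and sleeve_3b exactly one is there (the other is None). Origin: its centre; x: along its length.
- sleeve_4a: brass sleeve lying at the end of the mat farthest from the case (fourth): 30 x 30 mm square outside, 70 mm long, about 0.3 kg, with a round bore right through lengthwise, either 19 or 12 mm: to be found out on the pin. Of sleeve_4a and sleeve_4b at most one is there (the other is None). Origin: its centre; x: along its length.
- sleeve_4b: brass sleeve lying at the end of the mat farthest from the case (fourth): 30 x 30 mm square outside, 70 mm long, about 0.3 kg, with a round bore right through lengthwise, either 19 or 12 mm: to be found out on the pin. Of sleeve_4a and sleeve_4b at most one is there (the other is None). Origin: its centre; x: along its length.
- mat: black rubber mat, fixed, 110 mm (x) by 390 mm (y), 3 mm thick, on which the sleeves lie side by side, about 95 mm apart along its y. Origin: centre of its underside. +y runs towards the case.
- gauge: pin gauge, fixed: a grey base plate 150 x 80 x 12 mm with a dark steel block (30 x 44 mm, top 78 mm above the bench) near its +x end; from the block a level steel pin sticks out towards -x (roughly towards the robot). Origin: centre of the base's underside.
- pin_root (a point): where the pin's centre line meets the block's face (the shoulder), 60 mm above the bench. The pin runs from here 55 mm along -x: 16 mm thick for 45 mm, then a nose tapering over the last 10 mm to 6 mm. A 19 mm bore goes fully home (end on the shoulder, sleeve centre 35 mm from here); a 12 mm bore stops on the nose with the centre about 84 mm from here.
- reject_tray_in (a point): centre of the inner floor of the open cardboard reject tray (fixed), 4 mm above the bench; outside 120 mm (x) by 250 mm (y) by 35 mm high, walls 4 mm. Axes: the tray's.
- case_in (a point): centre of the inner floor of the grey plastic case (fixed), 5 mm above the bench; outside 135 mm (x) by 250 mm (y) by 50 mm high, walls 5 mm. Its lid is hinged along its +x rim (the side away from the robot). Axes: the case's.
- lid (a joint): angle of the case's lid: 0 closed on the rim (it may start a little ajar), grows as it is lifted, 1.7 at its open stop. The hinge is stiff: the lid stays at whatever angle it is left, and takes about 3 N at the handle to move. The lid is a 135 x 250 x 6 mm plate of 0.2 kg.
- lid_handle (a point): the steel knob on the lid, 28 mm across, near the lid's edge towards the robot: the point to grip, 35 mm out from the lid's upper face, 105 mm from the hinge line along the lid. It turns with the lid (x from the knob towards the hinge, y along the hinge, z out of the lid's upper face).
- lid_hinge (a point): middle of the lid's hinge line, on its underside at the case's +x rim. It turns with the lid; the hinge line is along y.
- tin: closed round tin, 76 mm across and 48 mm high, between the mat and the case. A bystander: leave alone. Origin: centre of its underside.
- lock_cylinder: brass lock cylinder, 75 x 40 x 17 mm, lying beyond the gauge. A bystander: leave alone. Origin: near its centre, on its underside.
- screwdriver: screwdriver lying beyond the reject tray, not always there. A bystander: leave alone. Origin: on its underside.
Things that resemble listed ones, but are neither listed nor needed, are in the scene too. What is shaped like the sleeve_1b but blue or red is not meant. Leave any white look-alike of the sleeve_4a alone.

How it is judged:
On the way, in this order (a step that is already met when the one before it is completed fails the run):
1. the case's lid stands open, raised at least 1.3 rad (value of joint lid above 1.3 rad), for 0.2 s.
2. the first (nearest the case) sleeve is tried: on the pin within 4.5 mm of the shoulder, or, with the small bore, the nose 1 mm or more in its mouth and pressing, in line with the pin (((x of sleeve_1a in the frame of pin_root between -0.0395 and -0.03 m and y of sleeve_1a in the frame of pin_root between -0.005 and 0.005 m and z of sleeve_1a in the frame of pin_root between -0.005 and 0.005 m and angle between the x axis of sleeve_1a and the x axis of pin_root, either way round below 0.15 rad) or (x of sleeve_1b in the frame of pin_root between -0.089 and -0.07 m and y of sleeve_1b in the frame of pin_root between -0.007 and 0.007 m and z of sleeve_1b in the frame of pin_root between -0.007 and 0.007 m and angle between the x axis of sleeve_1b and the x axis of pin_root, either way round below 0.15 rad and contact force between sleeve_1b and gauge above 0.5 N))), for 0.2 s.
3. the second sleeve is tried: on the pin within 4.5 mm of the shoulder, or, with the small bore, the nose 1 mm or more in its mouth and pressing, in line with the pin (((x of sleeve_2a in the frame of pin_root between -0.089 and -0.07 m and y of sleeve_2a in the frame of pin_root between -0.007 and 0.007 m and z of sleeve_2a in the frame of pin_root between -0.007 and 0.007 m and angle between the x axis of sleeve_2a and the x axis of pin_root, either way round below 0.15 rad and contact force between sleeve_2a and gauge above 0.5 N) or (x of sleeve_2b in the frame of pin_root between -0.0395 and -0.03 m and y of sleeve_2b in the frame of pin_root between -0.005 and 0.005 m and z of sleeve_2b in the frame of pin_root between -0.005 and 0.005 m and angle between the x axis of sleeve_2b and the x axis of pin_root, either way round below 0.15 rad))), for 0.2 s.
4. the third sleeve is tried: on the pin within 4.5 mm of the shoulder, or, with the small bore, the nose 1 mm or more in its mouth and pressing, in line with the pin (((x of sleeve_3a in the frame of pin_root between -0.089 and -0.07 m and y of sleeve_3a in the frame of pin_root between -0.007 and 0.007 m and z of sleeve_3a in the frame of pin_root between -0.007 and 0.007 m and angle between the x axis of sleeve_3a and the x axis of pin_root, either way round below 0.15 rad and contact force between sleeve_3a and gauge above 0.5 N) or (x of sleeve_3b in the frame of pin_root between -0.0395 and -0.03 m and y of sleeve_3b in the frame of pin_root between -0.005 and 0.005 m and z of sleeve_3b in the frame of pin_root between -0.005 and 0.005 m and angle between the x axis of sleeve_3b and the x axis of pin_root, either way round below 0.15 rad))), for 0.2 s.
5. the fourth sleeve is tried: on the pin within 4.5 mm of the shoulder, or, with the small bore, the nose 1 mm or more in its mouth and pressing, in line with the pin (((x of sleeve_4a in the frame of pin_root between -0.0395 and -0.03 m and y of sleeve_4a in the frame of pin_root between -0.005 and 0.005 m and z of sleeve_4a in the frame of pin_root between -0.005 and 0.005 m and angle between the x axis of sleeve_4a and the x axis of pin_root, either way round below 0.15 rad) or (x of sleeve_4b in the frame of pin_root between -0.089 and -0.07 m and y of sleeve_4b in the frame of pin_root between -0.007 and 0.007 m and z of sleeve_4b in the frame of pin_root between -0.007 and 0.007 m and angle between the x axis of sleeve_4b and the x axis of pin_root, either way round below 0.15 rad and contact force between sleeve_4b and gauge above 0.5 N))), for 0.2 s.
At the end, for the whole second after the job is handed in: every sleeve with the large bore lies inside the case and every one with the small bore inside the reject tray (centre within the walls and no higher than the rim, or 20 mm above it for the tray), all at rest and let go, and the lid is closed to within 0.05 rad (value of joint lid below 0.05 rad and x of sleeve_1a in the frame of case_in between -0.065 and 0.065 m and y of sleeve_1a in the frame of case_in between -0.122 and 0.122 m and z of sleeve_1a in the frame of case_in between 0 and 0.05 m and linear speed of each of sleeve_1a, sleeve_2b, sleeve_3b, sleeve_4a, sleeve_1b, sleeve_2a, sleeve_3a, sleeve_4b below 0.03 m/s and contact force between each of sleeve_1a, sleeve_2b, sleeve_3b, sleeve_4a, sleeve_1b, sleeve_2a, sleeve_3a, sleeve_4b and the fingers below 0.1 N and x of sleeve_2b in the frame of case_in between -0.065 and 0.065 m and y of sleeve_2b in the frame of case_in between -0.122 and 0.122 m and z of sleeve_2b in the frame of case_in between 0 and 0.05 m and x of sleeve_3b in the frame of case_in between -0.065 and 0.065 m and y of sleeve_3b in the frame of case_in between -0.122 and 0.122 m and z of sleeve_3b in the frame of case_in between 0 and 0.05 m and x of sleeve_4a in the frame of case_in between -0.065 and 0.065 m and y of sleeve_4a in the frame of case_in between -0.122 and 0.122 m and z of sleeve_4a in the frame of case_in between 0 and 0.05 m and x of sleeve_1b in the frame of reject_tray_in between -0.06 and 0.06 m and y of sleeve_1b in the frame of reject_tray_in between -0.123 and 0.123 m and z of sleeve_1b in the frame of reject_tray_in between 0 and 0.055 m and x of sleeve_2a in the frame of reject_tray_in between -0.06 and 0.06 m and y of sleeve_2a in the frame of reject_tray_in between -0.123 and 0.123 m and z of sleeve_2a in the frame of reject_tray_in between 0 and 0.055 m and x of sleeve_3a in the frame of reject_tray_in between -0.06 and 0.06 m and y of sleeve_3a in the frame of reject_tray_in between -0.123 and 0.123 m and z of sleeve_3a in the frame of reject_tray_in between 0 and 0.055 m and x of sleeve_4b in the frame of reject_tray_in between -0.06 and 0.06 m and y of sleeve_4b in the frame of reject_tray_in between -0.123 and 0.123 m and z of sleeve_4b in the frame of reject_tray_in between 0 and 0.055 m); the robot touches nothing.
It fails at once if the lid comes down on the case too fast (over 1.2 rad/s within the last 0.25 rad) (value of joint lid below 0.25 rad and velocity of joint lid below -1.2 rad/s).
It fails at once if a bystander (tin, lock cylinder, screwdriver) is moved more than 40 mm (distance of any of tin, lock_cylinder, screwdriver from where it was at the start of the episode above 0.04 m).
Of sleeve_1a, sleeve_1b only 1 to 1 are there at a start; the rules pass over those that are not, and their reading is None.
Of sleeve_2a, sleeve_2b only 1 to 1 are there at a start; the rules pass over those that are not, and their reading is None.
Of sleeve_3a, sleeve_3b only 1 to 1 are there at a start; the rules pass over those that are not, and their reading is None.
Of sleeve_4a, sleeve_4b, screwdriver only 1 to 1 are there at a start; the rules pass over those that are not, and their reading is None.
At some moment in a run one of sleeve_1a, sleeve_1b, sleeve_2a, sleeve_2b, sleeve_3a, sleeve_3b, sleeve_4a, sleeve_4b may be knocked a few centimetres aside while the robot is not near it.
Once in a run the grip may slacken for a moment while it holds something.
It also fails if it takes over 210 s, if anything falls off the work surface, if the arm or the gripper's body presses on something with over 40 N, if the wrist force passes 120 N, or if a joint passes its speed limit or range.

## Robot

A 7-joint arm with a two-finger parallel gripper is mounted at the origin on the work surface. World frame = base frame: x ahead of the robot, y to its left, z up, the work surface at z = 0. Lengths are in m, angles in rad, forces in N, time in s.
With the tool pointing down it reaches from about 0.4 to 0.9 m from the base axis. Payload 5.6 kg.
Tool frame: the origin (TCP) lies at the centre of the arm's flange, where the gripper is bolted on; the fingertips stand 190 mm ahead of it and the grasp point (between the pads) lies 171 mm ahead of it; z points along the fingers, y is the direction in which the jaws open and shut (so a half turn about z gives the same grasp; the last joint's range is limited). The gripper opens to 92 mm and grips with 3 to 60 N. Pads are 20 mm wide; open, the fingers measure 128 mm over their backs; the gripper's body (75 mm by 189 mm) begins 69 mm behind the grasp point.
Start: joints at [1.182, 0.468, -0.012, 1.603, 0.006, 1.071, -0.056], TCP at [0.22, -0.612, 0.405] pointing down, gripper open.
Joint ranges: [-2.53, 2.53], [-0.31, 2.02], [-1.57, 1.55], [0.28, 2.44], [-1.29, 4.43], [0.15, 1.84], [-2.92, 2.92]. Speed limits (rad/s): [2.57, 2.57, 3.14, 3.14, 3.14, 3.14, 3.14].

## Interface

Orientations are given as a rotation vector (axis times angle).
In Python, from bench import r gives the robot as it stands.
- The arm moves only by the tool carry_out, never from a script. Its argument "motion" is a list of rows, each a list of 2 entries, a list of its own where there are three numbers: the shift along the world's x, y, z in m, then the turn, a rotation vector about the world's x, y, z in rad. In form: [[[dx, dy, dz], [ax, ay, az]], ...]. A call has 1 to 20 rows; each row shifts and turns the commanded pose from where the row before left it; what a row does not reach is not made up. A row lasts 1/8 s, in which the tool goes at most 62.5 mm and 10.7 degrees, less where a joint would pass 70% of its speed; a pose out of reach is approached as far as the arm can. A call with a gripper value outside its range is refused whole. "claw" is the finger opening in m, from 0 to 0.0919, set as the call begins (left out, the last holds). The fingers move at their own pace and stop on an object; the grip force is fixed at half the most. Time passes only in rows, so rows that do not move let the fingers close. It gives the time, the measured TCP pose, the force and the opening at its end, in the units of the state.
- r.get_obs(): the state, without advancing time (a new reading comes with each control period).
- r.capture(name): name is "side" or "top"; returns a dict with "img" (400x640x3 uint8, red, green, blue), "fx", "fy", "cx", "cy" (pixels), "k1" (the pictures are not rectified: a ray, as slopes to the right and down, at radius r is drawn at 1 + k1 r^2 times it, then the intrinsics apply), "R" (3x3) and "t" (3): a world point X has camera coordinates R X + t. Camera axes: x right, y down, z forward; pixel columns grow to the right and rows downward; lengths in m; the calibration is good to about 2 mm. A picture is of the moment at which its call begins. There is no depth.
- r.close_job(): hands the job in, once; it reports no verdict.
Trained networks look in a picture, given as the dict that the camera call returned (one of the last four; its "shot" number tells which), for a name from the list of things; names that differ only in an ending like _2 or _b are one class to them, and where a whole thing is asked for, a point or a joint stands for the part that bears it (a point fixed in the world has none). Each returns a list of dicts, best first, with "confidence" (0 to 1); they miss things now and then, are a little off and sometimes report something else, mostly with a low value. They report only what shows in the picture. A call takes as long as a camera call. They do not tell look-alikes from the thing itself.
- r.masks_of(picture, query): "mask" (400x640 bool, what is visible of it) and "extent" ([left, top, right, bottom] in pixels, round what is visible of it).
The state is a dict: "time_s": time; "q": joint angles; "dq": joint speeds; "tau": joint torques, N m; "position": TCP position; "tool_rot": TCP orientation; "ft_force": force on the tool from outside, world axes, zero at the start; "moment": the same for the moment, N m; "gripper_width": finger opening in m.
Only numpy, scipy, OpenCV 4.12 (cv2) and the standard library are available. Lean on these libraries where they do the work, as an engineer would, in place of code of your own. Each camera call takes 0.05 s, during which the arm holds its last target.

## Working session

There is one attempt and no reset: what is moved stays moved. The work goes in short steps, Python scripts to look and compute and a tool call to move; the robot and the scene stay as the last step left them, time stands still between calls to the robot, and variables do not carry over. Pictures are saved under pics/ and viewed, and the job is handed in when it is done.

Besides the shell and the picture viewer there is one more tool, called after "Request:" by a JSON object that holds its "name" and its "arguments", one argument or row to a line. carry_out: Moves the arm, as the interface text tells. Its arguments: {"type":"object","properties":{"motion":{"type":"array"},"claw":{"type":"number"}},"required":["motion"]}

```bash
ls; mkdir -p pics; python3 - <<'E'
from bench import r
import cv2
o=r.get_obs();print(o)
for n in("side","top"):
    c=r.capture(n);cv2.imwrite(f"pics/{n}0.png",c["img"][:,:,::-1]);print(n,{k:c[k] for k in c if k!="img"})
E
```

```text
pics
{'time_s': 0.0, 'q': array([ 1.18203059,  0.46835735, -0.01158986,  1.60361404,  0.00598859,
        1.07141712, -0.05631456]), 'dq': array([-6.43806924e-04,  3.54226212e-04, -2.02406039e-05,  7.65727687e-04,
       -1.42768568e-03, -9.10674011e-04,  4.97602244e-04]), 'tau': array([-1.02311701e-04, -5.20577252e+01, -1.26437456e-02, -2.43744975e+01,
       -5.66523825e-02,  1.72170211e-02,  1.24974586e-04]), 'position': array([ 0.22016145, -0.61131197,  0.40375689]), 'tool_rot': array([-3.09310137e+00, -5.39983876e-01,  6.59267866e-04]), 'ft_force': array([ 0.50469564, -0.08323053, -0.56743685]), 'moment': array([-0.04250278,  0.02072684,  0.02501174]), 'gripper_width': 0.09178344241165791}
side {'fx': 414.9843885815015, 'fy': 414.9843885815015, 'cx': 314.8197307362455, 'cy': 194.31835082589805, 'k1': -0.01747333145845193, 'R': array([[-0.95612781, -0.29229536,  0.01957132],
       [-0.15655874,  0.4533667 , -0.87746681],
       [ 0.24760649, -0.84203448, -0.4792379 ]]), 't': array([0.48944853, 0.20283748, 1.04881984]), 'shot': 1}
top {'fx': 415.5035964656058, 'fy': 415.5035964656058, 'cx': 319.3752824429034, 'cy': 203.63647852572848, 'k1': -0.09430779892161753, 'R': array([[ 0.00593887, -0.99980637, -0.01876048],
       [-0.99400186, -0.00385356, -0.10929527],
       [ 0.10920182,  0.01929704, -0.99383227]]), 't': array([-0.04746803,  0.56864119,  1.15594855]), 'shot': 2}
```

View pics/top0.png

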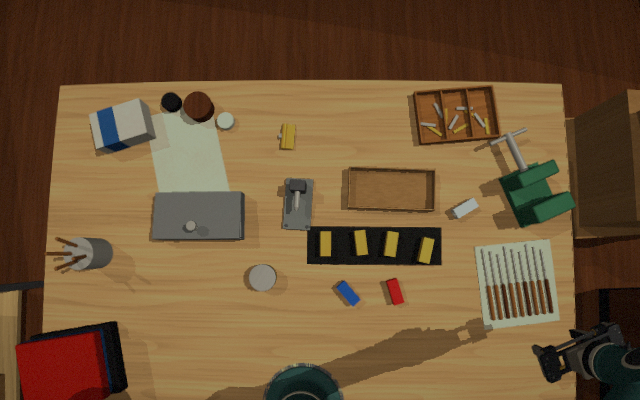

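View pics/side0.png

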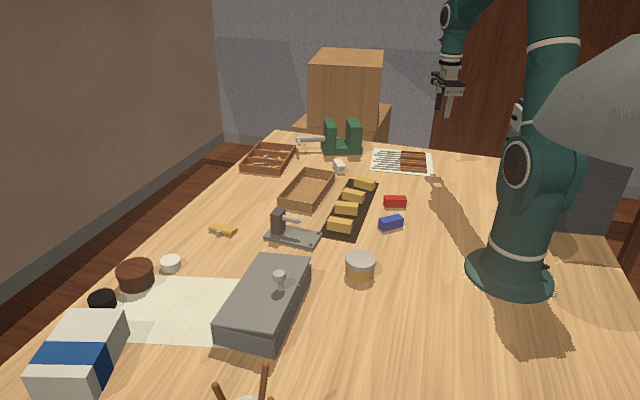

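```bash
cat > h.py <<'E'
import numpy as np, cv2
from scipy.optimize import minimize
from scipy.spatial.transform import Rotation as Ro
from bench import r
def K(c): return np.array([[c["fx"],0,c["cx"]],[0,c["fy"],c["cy"]],[0,0,1.]])
def proj(c,P):
    P=np.atleast_2d(np.asarray(P,float))
    return cv2.projectPoints(P.reshape(-1,1,3),cv2.Rodrigues(c["R"])[0],c["t"],K(c),np.array([c["k1"],0,0,0,0.]))[0].reshape(-1,2)
def unproj(c,uv,z):
    uv=np.atleast_2d(np.asarray(uv,float))
    n=cv2.undistortPoints(uv.reshape(-1,1,2),K(c),np.array([c["k1"],0,0,0,0.])).reshape(-1,2)
    d=np.c_[n,np.ones(len(n))]@c["R"]; o=-c["R"].T@c["t"]
    return o+d*((z-o[2])/d[:,2])[:,None]
def box(x,y,yaw,dx,dy,z0,z1):
    c,s=np.cos(yaw),np.sin(yaw)
    return np.array([[x+c*a*dx/2-s*b*dy/2,y+s*a*dx/2+c*b*dy/2,z] for a in(-1,1) for b in(-1,1) for z in(z0,z1)])
S=8
def hullmask(c,P,ext):
    l,t,w,h=ext
    h_=cv2.convexHull(((proj(c,P)+0.5-[l,t])*S).astype(np.float32))
    m=np.zeros((h*S,w*S),np.uint8); cv2.fillPoly(m,[np.round(h_).astype(np.int32)],1)
    return cv2.resize(m.astype(np.float32),(w,h),interpolation=cv2.INTER_AREA)
def fit(obs,fn,p0,step):
    """obs list of (cam,mask); fn(p)->points"""
    E=[]
    for c,m in obs:
        ys,xs=np.nonzero(m); l,t=max(xs.min()-12,0),max(ys.min()-12,0)
        E.append((l,t,min(xs.max()+13,640)-l,min(ys.max()+13,400)-t))
    def cost(p):
        s=0
        for (c,m),e in zip(obs,E):
            l,t,w,h=e; mm=m[t:t+h,l:l+w].astype(np.float32); q=hullmask(c,fn(p),e)
            s+=np.abs(q-mm).sum()/mm.sum()
        return s
    sim=np.array([p0]+[np.array(p0)+np.eye(len(p0))[i]*step[i] for i in range(len(p0))])
    o=minimize(cost,p0,method="Nelder-Mead",options=dict(initial_simplex=sim,xatol=1e-4,fatol=1e-4,maxiter=300))
    return o.x,o.fun
def snap(n,f=None):
    c=r.capture(n)
    if f: cv2.imwrite(f"pics/{f}.png",c["img"][:,:,::-1])
    return c
def cen(m): ys,xs=np.nonzero(m);return np.array([xs.mean(),ys.mean()])
def sleeves(c,z0=.003,z1=.033,minc=.3):
    out=[]
    for d in r.masks_of(c,"sleeve_1a"):
        m=d["mask"]
        if d["confidence"]<minc or m.sum()<30: continue
        p=unproj(c,cen(m),.022)[0]
        b=[fit([(c,m)],lambda q:box(q[0],q[1],q[2],.07,.03,z0,z1),[p[0],p[1],a],[.008,.008,.2]) for a in(0.,.8,-.8,1.57)]
        x,f=min(b,key=lambda v:v[1]); col=c["img"][m].mean(0)
        out.append((x,f,d["confidence"],col.round(),int(m.sum()),cen(m).round(1)))
    return out
E
python3 - <<'E'
from h import *
t=snap("top");s=snap("side")
for n in["sleeve_1a","mat","gauge","lid","lid_handle","case_in","reject_tray_in","tin","lock_cylinder","screwdriver"]:
  for c,cn in((t,"top"),(s,"side")):
    try:
        for d in r.masks_of(c,n): print(n,cn,round(d["confidence"],2),np.round(d["extent"]),d["mask"].sum(),cen(d["mask"]).round(1), c["img"][d["mask"]].mean(0).round())
    except Exception as e: print(n,cn,e)
for o in sleeves(t): print(o)
print(r.get_obs()["time_s"])
E
```

```text
sleeve_1a top 0.19 [152. 191. 242. 237.] 4026 [196.7 215. ] [101.  99.  92.]
mat top 0.66 [308. 224. 443. 266.] 4173 [372.8 245.5] [32. 29. 21.]
mat side 0.63 [319. 177. 378. 243.] 1028 [349.8 217. ] [86. 68. 50.]
gauge top 0.75 [151. 191. 245. 242.] 4420 [198.6 215.4] [98. 97. 89.]
gauge top 0.65 [281. 181. 314. 230.] 1410 [297.8 203.6] [89. 89. 81.]
gauge side 0.78 [262. 205. 323. 251.] 1348 [290.  231.7] [130. 119. 105.]
lid top 0.66 [149. 190. 240. 240.] 4147 [196.5 214.8] [101.  99.  92.]
lid side 0.66 [212. 250. 311. 337.] 4785 [262.1 293.6] [154. 147. 135.]
lid_handle top 0.91 [153. 192. 238. 240.] 4090 [196.3 214.9] [101.  99.  92.]
lid_handle side 0.82 [209. 252. 308. 336.] 4878 [262.4 293.2] [154. 147. 135.]
case_in top 0.92 [151. 192. 246. 244.] 4428 [198.9 215.4] [99. 97. 89.]
case_in top 0.21 [383. 233. 398. 258.] 306 [390.8 243.6] [150. 129.  49.]
case_in side 0.59 [208. 253. 310. 360.] 7061 [262.7 304.5] [137. 129. 118.]
reject_tray_in top 0.97 [349. 165. 434. 211.] 3756 [391.5 188.5] [120.  87.  50.]
reject_tray_in top 0.3 [150. 191. 241. 239.] 4164 [196.7 214.8] [101.  99.  92.]
reject_tray_in side 0.74 [277. 167. 336. 211.] 1756 [305.7 189.6] [153. 118.  81.]
reject_tray_in side 0.62 [263. 205. 322. 252.] 1402 [289.3 231.1] [133. 121. 106.]
tin top 0.86 [248. 265. 279. 290.] 597 [261.9 277.6] [137. 132. 118.]
tin side 0.64 [344. 251. 380. 282.] 856 [359.3 265.4] [174. 156. 128.]
lock_cylinder top 0.74 [279. 120. 294. 149.] 337 [287.1 135.8] [155. 128.  51.]
lock_cylinder side 0.5 [206. 221. 237. 237.] 284 [222.3 229.2] [188. 154.  96.]
screwdriver top 0.33 [417. 237. 436. 265.] 339 [425.1 250.1] [139. 120.  45.]
1.25
```

```bash
cat >> h.py <<'E'
def brass(c):
    hsv=cv2.cvtColor(c["img"],cv2.COLOR_RGB2HSV)
    return ((hsv[...,0]>=21)&(hsv[...,0]<=34)&(hsv[...,1]>125)&(hsv[...,2]>60))
def brassblobs(c,roi=None):
    m=brass(c).astype(np.uint8)
    n,l,st,ce=cv2.connectedComponentsWithStats(m,connectivity=4)
    return [(l==i) for i in range(1,n) if st[i,4]>120],[(st[i],ce[i].round(1)) for i in range(1,n) if st[i,4]>120]
def fitsleeve(c,m,z0=.003,z1=.033):
    p=unproj(c,cen(m),(z0+z1)/2)[0]
    b=[fit([(c,m)],lambda q:box(q[0],q[1],q[2],.07,.03,z0,z1),[p[0],p[1],a],[.008,.008,.2]) for a in(0.,.8,-.8,1.57)]
    return min(b,key=lambda v:v[1])
E
python3 - <<'E'
from h import *
t=snap("top");s=snap("side")
img=t["img"]
for n in["sleeve_2a","sleeve_4b"]:
    print([(d["confidence"],cen(d["mask"])) for d in r.masks_of(t,n)])
ms,info=brassblobs(t)
for m,i in zip(ms,info):
    print(i, fitsleeve(t,m) if i[1][1]>220 else '')
ms,info=brassblobs(s); print(info)
print(cv2.cvtColor(img,cv2.COLOR_RGB2HSV)[244,[315,320,325,330,340]],)
def nb(n,q,i=0,c=t): return r.masks_of(c,n)
# gauge base, case, tray
def best(c,n,key):
    return max([d for d in r.masks_of(c,n)],key=key)["mask"]
k=lambda cx:(lambda d:-abs(cen(d["mask"])[0]-cx))
P=lambda *a:np.round(a[0],4)
mt,msd=best(t,"case_in",k(198)),best(s,"case_in",k(262))
f=lambda q:box(q[0],q[1],q[2],.135,.25,0,.056)
p0=unproj(t,cen(mt),.05)[0]
for o in([(t,mt)],[(s,msd)],[(t,mt),(s,msd)]): print("case",fit(o,f,[p0[0],p0[1],0],[.01,.01,.1]))
mt,msd=best(t,"reject_tray_in",k(391)),best(s,"reject_tray_in",k(306))
f=lambda q:box(q[0],q[1],q[2],.12,.25,0,.035)
p0=unproj(t,cen(mt),.03)[0]
for o in([(t,mt)],[(s,msd)],[(t,mt),(s,msd)]): print("tray",fit(o,f,[p0[0],p0[1],0],[.01,.01,.1]))
mt,msd=best(t,"gauge",k(297)),best(s,"gauge",k(290))
np.save("g.npy",[mt,msd])
f=lambda q:box(q[0],q[1],q[2],.15,.08,0,.012)
p0=unproj(t,cen(mt),.01)[0]
print("gaugebase top",fit([(t,mt)],f,[p0[0],p0[1],0],[.01,.01,.1]))
E
```

```text
[(0.56, array([360.47857143, 242.45      ])), (0.21, array([287.20699708, 136.18950437]))]
[(0.49, array([287.76388889, 136.08055556]))]
(array([281, 123,  14,  26, 273], dtype=int32), array([288.1, 136.2])) 
(array([354, 229,  14,  27, 300], dtype=int32), array([360.6, 242.1])) (array([ 0.46009937, -0.16250086,  0.11315418]), np.float64(0.07104166597127914))
(array([320, 231,  12,  26, 281], dtype=int32), array([325. , 243.3])) (array([ 0.4571011 , -0.06124028,  0.00643022]), np.float64(0.044261567294597626))
(array([384, 231,  15,  26, 303], dtype=int32), array([391.1, 243.5])) (array([ 0.45646188, -0.24957674, -0.14498653]), np.float64(0.0596122108399868))
(array([418, 237,  17,  27, 302], dtype=int32), array([425.9, 249.9])) (array([ 0.43828927, -0.34904477, -0.22824577]), np.float64(0.1267591118812561))
[]
[[ 60 255   2]
 [ 22 176 110]
 [ 23 175 163]
 [ 22 177 156]
 [ 39  78  23]]
case (array([0.5323656 , 0.30264808, 0.01278943]), np.float64(0.023481979966163635))
case (array([0.53413073, 0.29961778, 0.0213997 ]), np.float64(0.03203693404793739))
case (array([0.53316742, 0.30098736, 0.0219219 ]), np.float64(0.06765441596508026))
tray (array([ 0.61586952, -0.25180021, -0.02761505]), np.float64(0.017800474539399147))
tray (array([ 0.61683854, -0.25003411, -0.03017499]), np.float64(0.03661151975393295))
tray (array([ 0.61605628, -0.25164649, -0.02490281]), np.float64(0.05715981870889664))
gaugebase top (array([ 0.57205922,  0.0178152 , -0.05764858]), np.float64(0.05796605348587036))
```

```bash
python3 - <<'E'
import cv2
a=cv2.imread("pics/top0.png")[165:245,265:345];b=cv2.imread("pics/side0.png")[195:260,255:335]
cv2.imwrite("pics/gz.png",cv2.hconcat([cv2.resize(a,(400,400),interpolation=cv2.INTER_CUBIC),cv2.resize(b,(400,400),interpolation=cv2.INTER_CUBIC)]))
E
```

```text
(no output)
```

View pics/gz.png

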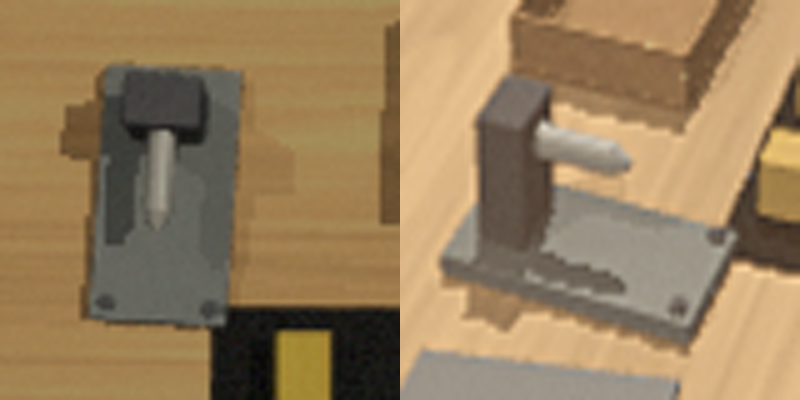

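```bash
python3 - <<'E'
from h import *
t=snap("top");s=snap("side")
def pin(q,L=.055):
    x,y,yaw=q; c,sn=np.cos(yaw),np.sin(yaw); P=[]
    for d,rad in((0,.008),(.045,.008),(L,.003)):
        for a in np.linspace(0,2*np.pi,16,endpoint=False):
            o=rad*np.cos(a); P.append([x-c*d-sn*o,y-sn*d+c*o,.06+rad*np.sin(a)])
    return np.array(P)
def seg(c,roi,thv,ths):
    hsv=cv2.cvtColor(c["img"],cv2.COLOR_RGB2HSV); l,tp,rr,b=roi
    m=np.zeros((400,640),bool); q=hsv[tp:b,l:rr]; m[tp:b,l:rr]=(q[...,2]>thv)&(q[...,1]<ths)
    n,lab,st,ce=cv2.connectedComponentsWithStats(m.astype(np.uint8)); i=1+np.argmax(st[1:,4]); return lab==i
mt=seg(t,(285,185,308,220),125,60); ms=seg(s,(282,212,306,232),150,70)
print(mt.sum(),ms.sum(),cen(mt),cen(ms))
for o in([(t,mt)],[(s,ms)],[(t,mt),(s,ms)]): print("pin",fit(o,pin,[.605,.012,-.05],[.01,.01,.1]))
print(unproj(t,[[297,191],[296.2,210.6]],.06),unproj(s,[[283.6,217.8],[301.4,221.5]],.06))
# overlay
q=[.605,.012,-.05]
q=fit([(t,mt),(s,ms)],pin,q,[.01,.01,.1])[0]
ims=[]
for c,m,roi in((t,mt,(275,170,80)),(s,ms,(255,190,80))):
    l,tp,w=roi; im=cv2.resize(c["img"][tp:tp+w,l:l+w,::-1],(400,400),interpolation=cv2.INTER_NEAREST)
    h=cv2.convexHull(((proj(c,pin(q))+.5-[l,tp])*5).astype(np.float32)).astype(int); cv2.polylines(im,[h],True,(0,0,255),1)
    bx=box(q[0]-.0,q[1],q[2],.0,.0,.06,.06); ims.append(im)
cv2.imwrite("pics/pin1.png",cv2.hconcat(ims))
E
```

```text
54 55 [296.62962963 199.46296296] [290.69090909 217.70909091]
pin (array([ 0.60413066,  0.01847634, -0.05848765]), np.float64(1.0112847089767456))
pin (array([ 0.60546423,  0.01238974, -0.08092006]), np.float64(0.9400568008422852))
pin (array([ 0.60294975,  0.01460072, -0.05075164]), np.float64(1.9913614988327026))
[[0.60098118 0.01759177 0.06      ]
 [0.54589906 0.01916703 0.06      ]] [[0.59798036 0.01903664 0.06      ]
 [0.54509827 0.02126301 0.06      ]]
```

View pics/pin1.png

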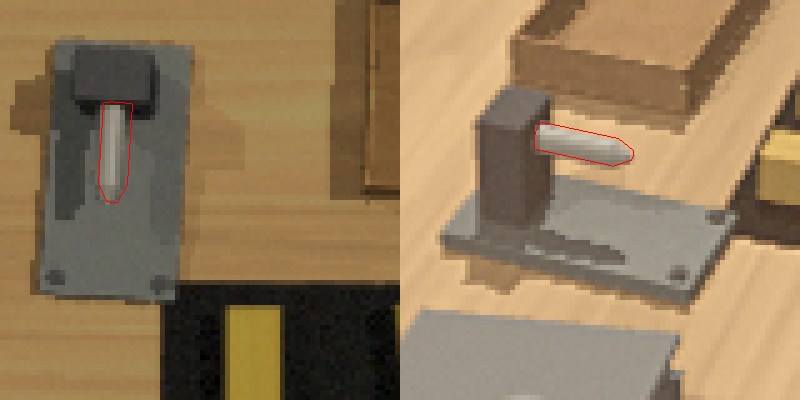

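```bash
cat > g.py <<'E'
from h import *
def pin(q,L=.055):
    x,y,yaw=q; c,sn=np.cos(yaw),np.sin(yaw); P=[]
    for d,rad in((0,.008),(.045,.008),(L,.003)):
        for a in np.linspace(0,2*np.pi,16,endpoint=False):
            o=rad*np.cos(a); P.append([x-c*d-sn*o,y-sn*d+c*o,.06+rad*np.sin(a)])
    return np.array(P)
def parts(p):
    x,y,yaw,d=p; c,s=np.cos(yaw),np.sin(yaw)
    at=lambda u:(x+c*u,y+s*u)
    return [box(x,y,yaw,.15,.08,0,.012),box(*at(d+.015),yaw,.03,.044,.0,.078),pin([*at(d),yaw])]
if __name__=="__main__":
    t=snap("top");s=snap("side")
    g=np.load("g.npy")
    E=[(270,170,55,70),(250,195,85,65)]
    def cost(p,w=(1,1)):
        v=0
        for k,(c,m,e) in enumerate(((t,g[0],E[0]),(s,g[1],E[1]))):
            if not w[k]: continue
            q=np.max([hullmask(c,P,e) for P in parts(p)],axis=0)
            l,tp,ww,hh=e; mm=m[tp:tp+hh,l:l+ww].astype(np.float32); v+=np.abs(q-mm).sum()/mm.sum()
        return v
    for w in((1,0),(0,1),(1,1)):
        p0=np.array([.572,.018,-.05,.028]); sim=np.vstack([p0,p0+np.diag([.006,.006,.05,.006])])
        o=minimize(cost,p0,args=(w,),method="Nelder-Mead",options=dict(initial_simplex=sim,maxiter=400,xatol=1e-4,fatol=1e-4))
        x=o.x; root=x[:2]+x[3]*np.array([np.cos(x[2]),np.sin(x[2])]); print(w,x.round(4),o.fun,"root",root.round(4))
    for c,(l,tp,ww) in((t,(265,165,80)),(s,(255,190,80))):
        im=cv2.resize(c["img"][tp:tp+ww,l:l+ww,::-1],(400,400),interpolation=cv2.INTER_NEAREST)
        for P in parts(x):
            h=cv2.convexHull(((proj(c,P)+.5-[l,tp])*5).astype(np.float32)).astype(int); cv2.polylines(im,[h],True,(0,0,255),1)
        cv2.imwrite("pics/a.png" if c is t else "pics/b.png",im)
    cv2.imwrite("pics/pin2.png",cv2.hconcat([cv2.imread("pics/a.png"),cv2.imread("pics/b.png")]))
E
python3 g.py
```

```text
(1, 0) [ 0.5722  0.0182 -0.0567  0.031 ] 0.05863006412982941 root [0.6031 0.0165]
(0, 1) [ 0.5731  0.0202 -0.0589  0.0275] 0.08074843138456345 root [0.6005 0.0186]
(1, 1) [ 0.5725  0.0191 -0.0605  0.0284] 0.1501465141773224 root [0.6009 0.0173]
```

View pics/pin2.png

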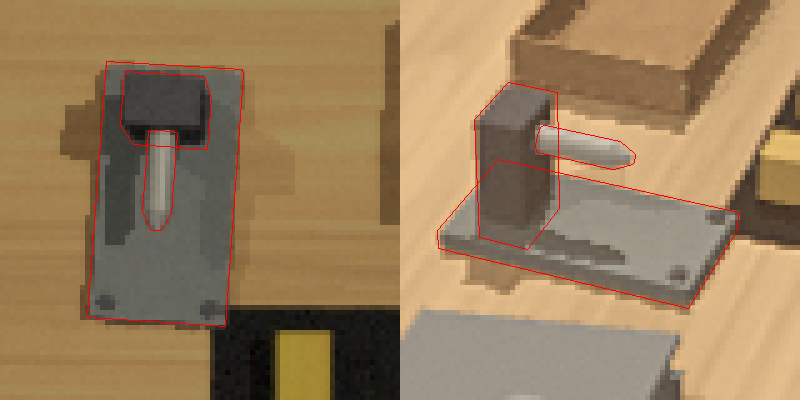

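```bash
python3 - <<'E'
from h import *
t=snap("top");s=snap("side")
print(unproj(t,[[190.5,226]],.094),unproj(s,[[279,274]],.094))
print(proj(t,[.4955,.302,.091]),proj(s,[.4955,.302,.091]))
a=cv2.resize(t["img"][180:250,145:250,::-1],None,fx=4,fy=4,interpolation=cv2.INTER_NEAREST)
b=cv2.resize(s["img"][240:350,205:315,::-1],None,fx=3.5,fy=3.5,interpolation=cv2.INTER_NEAREST)
h=max(a.shape[0],b.shape[0]); a=cv2.copyMakeBorder(a,0,h-a.shape[0],0,0,0);b=cv2.copyMakeBorder(b,0,h-b.shape[0],0,0,0)
cv2.imwrite("pics/case.png",cv2.hconcat([a[:,:410],b]))
E
```

```text
[[0.49916393 0.30543791 0.094     ]] [[0.50665185 0.28602834 0.094     ]]
[[192.03361287 227.41099437]] [[281.21498037 280.85389726]]
```

View pics/case.png

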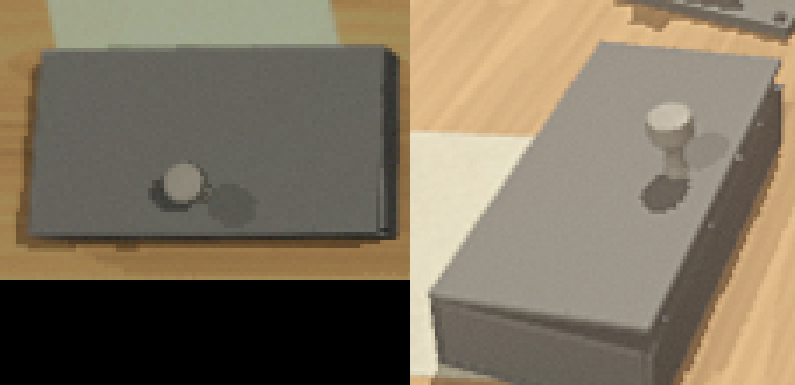

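```bash
cat >> h.py <<'E'
def tri(c1,p1,c2,p2):
    from scipy.optimize import least_squares
    o=least_squares(lambda X:np.r_[proj(c1,X)[0]-p1,proj(c2,X)[0]-p2],[.5,0,.05]);return o.x,np.abs(o.fun).max()
E
python3 - <<'E'
from h import *
t=snap("top");s=snap("side")
print(tri(t,[190.3,225.5],s,[278.8,273.2]),tri(t,[190.3,225.5],s,[278.8,275.8]))
H=np.array([.533+.0675,.301,.05])
for th in(0,.05,.1,.15,.2):
    k=H+[-.105*np.cos(th)+.041*np.sin(th),0.006,.105*np.sin(th)+.041*np.cos(th)]
    print(th,k,proj(t,k),proj(s,k))
o=r.get_obs();print(o["position"],o["time_s"],Ro.from_rotvec(o["tool_rot"]).as_matrix().round(3))
E
```

```text
(array([0.50038422, 0.30109411, 0.10947509]), np.float64(0.26384910640300063)) (array([0.50018917, 0.30277798, 0.10397029]), np.float64(0.07843683983722372))
0 [0.4955 0.307  0.091 ] [[190.25012813 227.39569152]] [[280.35637737 282.3511608 ]]
0.05 [0.49768037 0.307      0.09619657] [[189.65967057 226.49424478]] [[279.32998779 280.20915245]]
0.1 [0.50011773 0.307      0.10127768] [[189.08164871 225.49267753]] [[278.18522857 278.07491423]]
0.15 [0.502806   0.307      0.10623062] [[188.51793825 224.39262048]] [[276.92469981 275.95475604]]
0.2 [0.50573845 0.307      0.11104301] [[187.97041383 223.19608323]] [[275.55142751 273.85501529]]
[ 0.22028463 -0.6115393   0.40470051] 2.15 [[ 0.941  0.339  0.   ]
 [ 0.339 -0.941 -0.   ]
 [-0.     0.    -1.   ]]
```

Request:
{"name": "carry_out", "arguments": {
  "motion": [
    [[0.047,0.052,0],[0,0,-0.055]],
    [[0.047,0.052,0],[0,0,-0.055]],
    [[0.047,0.052,0],[0,0,-0.055]],
    [[0.047,0.052,0],[0,0,-0.055]],
    [[0.047,0.052,0],[0,0,-0.055]],
    [[0.047,0.052,0],[0,0,-0.055]],
    [[0,0.06,0],[0,0,0]],
    [[0,0.06,0],[0,0,0]],
    [[0,0.06,0],[0,0,0]],
    [[0,0.06,0],[0,0,0]],
    [[0,0.06,0],[0,0,0]],
    [[0,0.06,0],[0,0,0]],
    [[0,0.06,0],[0,0,0]],
    [[0,0.06,0],[0,0,0]],
    [[0,0.06,0],[0,0,0]],
    [[0,0.062,0],[0,0,0]],
    [[0,0,-0.03],[0,0,0]],
    [[0,0,-0.03],[0,0,0]],
    [[0,0,0],[0,0,0]]
  ],
  "claw": 0.0919
}}

```text
time_s: 4.53
position: [0.4711, 0.2683, 0.3429]
tool_rot: [3.139, 0.025, -0.006]
ft_force: [-0.6, -0.6, 0.3]
gripper_width: 0.0918
```

```bash
python3 - <<'E'
from h import *
t=snap("top","t1");s=snap("side","s1")
o=r.get_obs();print(o["position"],o["time_s"],o["q"].round(2),Ro.from_rotvec(o["tool_rot"]).as_matrix().round(3))
E
```

```text
[0.47203476 0.26878773 0.34543375] 4.625 [-0.24  0.4  -0.42  1.9   0.21  0.88 -2.31] [[ 1.     0.016  0.001]
 [ 0.016 -1.     0.   ]
 [ 0.001 -0.    -1.   ]]
```

View pics/s1.png

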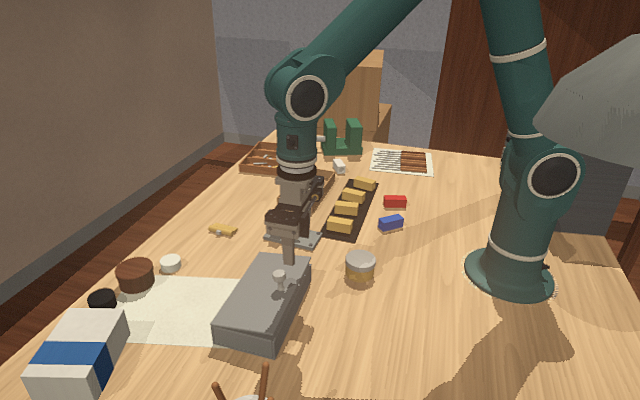

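Request:
{"name": "carry_out", "arguments": {
  "motion": [
    [[0.014,0.017,0],[0,0,0]],
    [[0.014,0.017,0],[0,0,0]],
    [[0,0,-0.024],[0,0,0]],
    [[0,0,-0.024],[0,0,0]],
    [[0,0,-0.023],[0,0,0]],
    [[0,0,0],[0,0,0]],
    [[0,0,0],[0,0,0]]
  ]
}}

```text
time_s: 5.5
position: [0.5004, 0.303, 0.2754]
tool_rot: [-3.14, -0.024, -0.004]
ft_force: [-0.2, 0.6, 1.1]
gripper_width: 0.0918
```

```bash
python3 - <<'E'
from h import *
t=snap("top","t2");s=snap("side","s2")
im=cv2.resize(s["img"][180:320,210:350,::-1],(500,500),interpolation=cv2.INTER_CUBIC);cv2.imwrite("pics/s2z.png",im)
E
```

```text
(no output)
```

View pics/s2z.png

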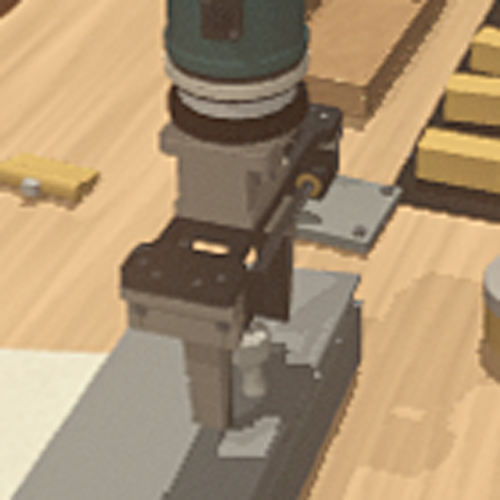

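```bash
python3 - <<'E'
from h import *
s=snap("side");t=snap("top")
for X in([.5004,.303,.104],[.5004,.303+.055,.104],[.5004,.303-.055,.104],[.5004,.303+.055,.085]): print(X,(proj(s,X)[0]-[210,180])*500/140, proj(t,X))
cv2.imwrite("pics/t2z.png",cv2.resize(t["img"][180:260,140:240,::-1],None,fx=6,fy=6))
E
```

```text
[0.5004, 0.303, 0.104] [245.46057706 342.29764566] [[190.19768544 225.34239166]]
[0.5004, 0.358, 0.104] [209.27712106 403.52553439] [[170.48106123 225.17516764]]
[0.5004, 0.248, 0.104] [278.00886565 287.21594348] [[210.1299443  225.50053997]]
[0.5004, 0.358, 0.085] [210.4484035  429.32111041] [[173.02900582 225.57746327]]
```

View pics/t2z.png

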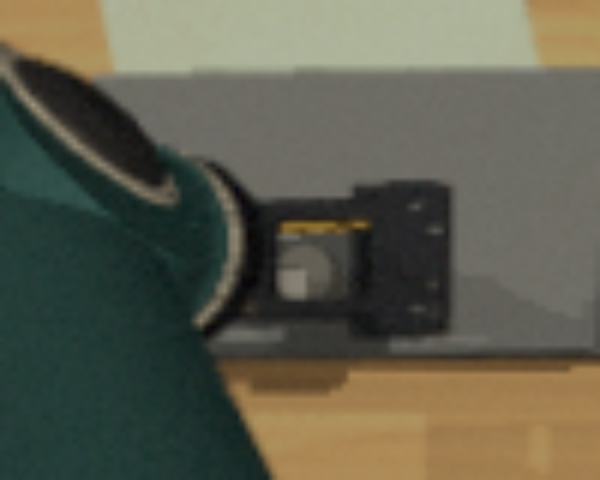

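Request:
{"name": "carry_out", "arguments": {
  "motion": [
    [[0,0,0],[0,0,0]],
    [[0,0,0],[0,0,0]],
    [[0,0,0],[0,0,0]],
    [[0,0,0],[0,0,0]],
    [[0,0,0],[0,0,0]],
    [[0,0,0],[0,0,0]],
    [[0,0,0],[0,0,0]],
    [[0,0,0],[0,0,0]]
  ],
  "claw": 0.0
}}

```text
time_s: 6.7
position: [0.4998, 0.3019, 0.2735]
tool_rot: [3.14, 0.024, -0.001]
ft_force: [-0.7, -2.7, 0.4]
gripper_width: 0.0269
```

```bash
python3 - <<'E'
import numpy as np
p=.482+.116*np.arange(13);P=.1127*np.c_[-np.cos(p),np.sin(p)]
print(np.diff(P,axis=0).round(4).tolist())
E
```

```text
[[0.0067, 0.0112], [0.008, 0.0104], [0.0091, 0.0094], [0.0101, 0.0082], [0.011, 0.007], [0.0118, 0.0057], [0.0123, 0.0043], [0.0128, 0.0028], [0.013, 0.0013], [0.0131, -0.0002], [0.013, -0.0017], [0.0127, -0.0032]]
```

Request:
{"name": "carry_out", "arguments": {
  "motion": [
    [[0.007,0,0.011],[0,0,0]],
    [[0.008,0,0.0105],[0,0,0]],
    [[0.009,0,0.0095],[0,0,0]],
    [[0.01,0,0.008],[0,0,0]],
    [[0.011,0,0.007],[0,0,0]],
    [[0.012,0,0.0055],[0,0,0]],
    [[0,0,0],[0,0,0]]
  ]
}}

```text
time_s: 7.58
position: [0.5583, 0.3025, 0.3266]
tool_rot: [-3.141, -0.023, -0.005]
ft_force: [-1.3, -5.2, 2.1]
gripper_width: 0.0265
```

```bash
python3 - <<'E'
from h import *
s=snap("side","s3")
E
```

```text
(no output)
```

View pics/s3.png

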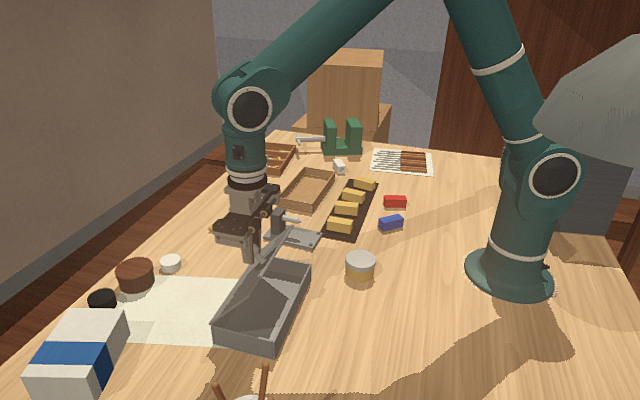

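Lid is following (side picture: lid plate raised about 45°, knob held near (253,245)). Continue the arc.

Request:
{"name": "carry_out", "arguments": {
  "motion": [
    [[0.0125,0,0.0045],[0,0,0]],
    [[0.013,0,0.003],[0,0,0]],
    [[0.013,0,0.0015],[0,0,0]],
    [[0.013,0,0],[0,0,0]],
    [[0.013,0,-0.0015],[0,0,0]],
    [[0.0125,0,-0.003],[0,0,0]],
    [[0,0,0],[0,0,0]],
    [[0,0,0],[0,0,0]]
  ]
}}

```text
time_s: 8.62
position: [0.634, 0.3035, 0.3297]
tool_rot: [-3.14, -0.026, -0.003]
ft_force: [0.1, 2.1, -3.9]
gripper_width: 0.0279
```

```bash
python3 - <<'E'
from h import *
s=snap("side","s4")
E
```

```text
(no output)
```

View pics/s4.png

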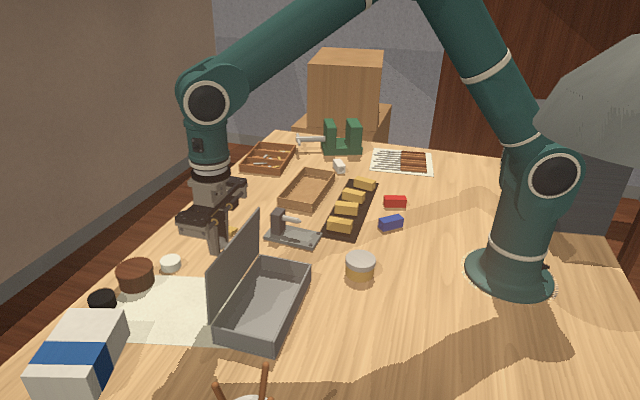

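Request:
{"name": "carry_out", "arguments": {
  "motion": [
    [[0,0,0],[0,0,0]],
    [[0,0,0],[0,0,0]],
    [[0,0,0],[0,0,0]],
    [[0,0,0],[0,0,0]],
    [[0,0,0.035],[0,0,0]],
    [[0,0,0.035],[0,0,0]],
    [[0,0,0.035],[0,0,0]],
    [[-0.02,-0.045,0],[0,0,0]],
    [[-0.03,-0.045,0],[0,0,0]],
    [[-0.03,-0.045,0],[0,0,0]],
    [[-0.03,-0.045,0],[0,0,0]],
    [[-0.03,-0.045,0],[0,0,0]],
    [[-0.02,-0.045,0],[0,0,0]],
    [[0,0,0],[0,0,0]]
  ],
  "claw": 0.0919
}}

```text
time_s: 10.42
position: [0.4726, 0.0294, 0.4351]
tool_rot: [3.14, 0.015, 0.001]
ft_force: [1.0, -0.1, 0.4]
gripper_width: 0.0921
```

```bash
cat >> h.py <<'E'
def matsleeves(t):
    ms,info=brassblobs(t)
    for m,i in zip(ms,info):
        if i[1][1]>170 : x,f=fitsleeve(t,m); print(i[0].tolist(),i[1],x.round(4),round(f,3))
def st():
    o=r.get_obs();R=Ro.from_rotvec(o["tool_rot"]).as_matrix()
    print("t",round(o["time_s"],2),"grasp",(o["position"]+R[:,2]*.171).round(4),"yaw",round(np.arctan2(R[1,0],R[0,0]),4),"z",R[:,2].round(4),"F",o["ft_force"].round(1),"w",round(o["gripper_width"],4),"q",o["q"].round(2))
E
python3 - <<'E'
from h import *
t=snap("top","t4");s=snap("side","s5");st();matsleeves(t)
cv2.imwrite("pics/c4.png",cv2.hconcat([t["img"][100:300,150:470,::-1],s["img"][150:350,200:520,::-1]]))
E
```

```text
t 10.53 grasp [0.474  0.0327 0.2642] yaw 0.015 z [ 1.3e-03  1.0e-04 -1.0e+00] F [-0.4  0.7  0.9] w 0.0923 q [ 0.2   0.16 -0.37  1.96  0.07  1.03 -1.76]
[354, 229, 14, 27, 300] [360.6 242. ] [ 0.46   -0.1624  0.1214] 0.073
[320, 231, 12, 26, 181] [326.8 246.1] [ 0.4539 -0.0643  3.031 ] 0.613
[384, 231, 15, 26, 307] [391.  243.4] [ 0.4565 -0.2495  2.9972] 0.059
[417, 237, 18, 27, 299] [426.2 249.7] [ 0.439  -0.3492  2.919 ] 0.143
```

View pics/c4.png

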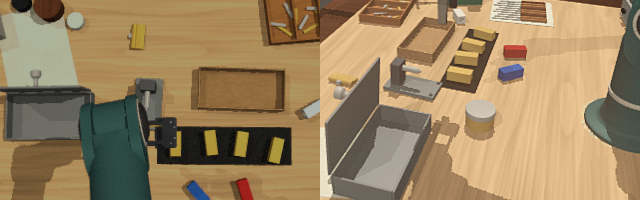

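Request:
{"name": "carry_out", "arguments": {
  "motion": [
    [[-0.008,-0.047,0],[0,0,-0.005]],
    [[-0.009,-0.047,0],[0,0,-0.004]],
    [[0,0,-0.05],[0,0,0]],
    [[0,0,-0.05],[0,0,0]],
    [[0,0,-0.05],[0,0,0]],
    [[0,0,-0.04],[0,0,0]],
    [[0,0,0],[0,0,0]],
    [[0,0,0],[0,0,0]]
  ],
  "claw": 0.065
}}

```text
time_s: 11.52
position: [0.4578, -0.0605, 0.2457]
tool_rot: [-3.141, -0.013, -0.003]
ft_force: [0.5, 0.7, 0.2]
gripper_width: 0.0651
```

```bash
python3 - <<'E'
from h import *
t=snap("top","t5");s=snap("side","s6");st()
X=proj(s,[.457,-.0612,.018])[0];print(X)
l,tp=int(X[0])-60,int(X[1])-60
cv2.imwrite("pics/c5.png",cv2.resize(s["img"][tp:tp+100,l:l+120,::-1],None,fx=5,fy=5))
E
```

```text
t 11.62 grasp [ 0.4584 -0.061   0.0754] yaw 0.0074 z [ 3.4e-03 -3.0e-04 -1.0e+00] F [ 0.4  0.2 -0.3] w 0.0651 q [ 0.27  0.42 -0.25  2.15  0.18  0.58 -1.67]
[339.17982226 224.5363949 ]
```

View pics/c5.png

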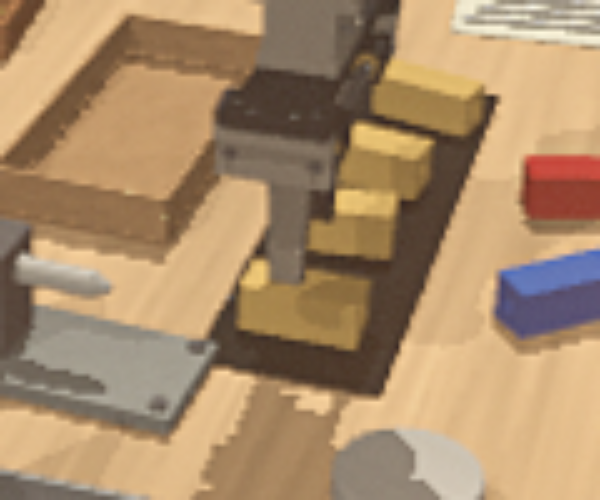

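Sleeve 1 (around (305,310) in the zoom) sits beneath the fingers. Descend and grip.

Request:
{"name": "carry_out", "arguments": {
  "motion": [
    [[0,0,-0.025],[0,0,0]],
    [[0,0,-0.025],[0,0,0]],
    [[0,0,0],[0,0,0]]
  ]
}}

```text
time_s: 12.0
position: [0.4571, -0.0613, 0.1951]
tool_rot: [3.141, 0.011, 0.001]
ft_force: [-0.2, -0.7, 0.7]
gripper_width: 0.065
```

Request:
{"name": "carry_out", "arguments": {
  "motion": [
    [[0,0,0],[0,0,0]],
    [[0,0,0],[0,0,0]],
    [[0,0,0],[0,0,0]],
    [[0,0,0],[0,0,0]],
    [[0,0,0],[0,0,0]],
    [[0,0,0.02],[0,0,0]],
    [[0,0,0.03],[0,0,0]],
    [[0,0,0],[0,0,0]],
    [[0,0,0],[0,0,0]]
  ],
  "claw": 0
}}

```text
time_s: 13.12
position: [0.4562, -0.0614, 0.2438]
tool_rot: [-3.142, -0.01, 0.002]
ft_force: [-0.3, -0.0, -3.0]
gripper_width: 0.0296
```

```bash
python3 - <<'E'
from h import *
t=snap("top","t6");s=snap("side","s7");st()
X=proj(s,[.457,-.0612,.068])[0]
l,tp=int(X[0])-80,int(X[1])-60
cv2.imwrite("pics/c6.png",cv2.resize(s["img"][tp:tp+100,l:l+140,::-1],None,fx=5,fy=5))
E
```

```text
t 13.22 grasp [ 0.4557 -0.0613  0.0725] yaw 0.0067 z [-2.5e-03  3.0e-04 -1.0e+00] F [-0.5  0.2 -3.4] w 0.0296 q [ 0.27  0.43 -0.25  2.16  0.19  0.58 -1.68]
```

View pics/c6.png

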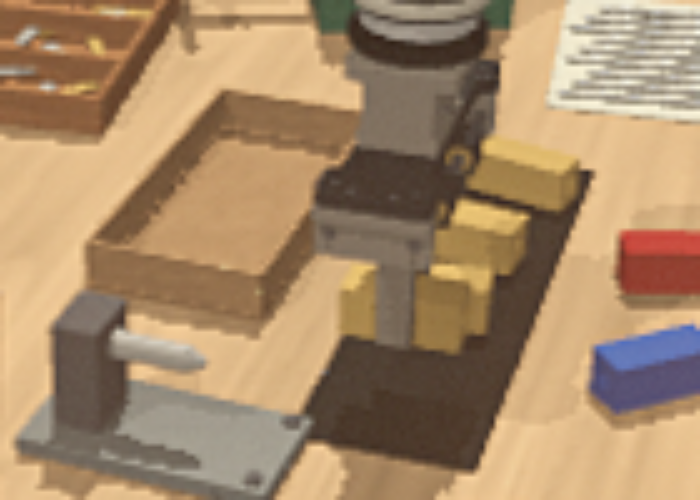

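Request:
{"name": "carry_out", "arguments": {
  "motion": [
    [[0.01,0.03,-0.003],[0,0,-0.03]],
    [[0.015,0.03,-0.003],[0,0,-0.035]],
    [[0.015,0.025,0],[0,0,0]],
    [[0,0,0],[0,0,0]],
    [[0,0,0],[0,0,0]]
  ]
}}

```text
time_s: 13.85
position: [0.4961, 0.0232, 0.2377]
tool_rot: [3.14, -0.092, -0.004]
ft_force: [0.5, -1.1, -4.4]
gripper_width: 0.0302
```

```bash
cat > look.py <<'E'
from g import *
import sys
t=snap("top");s=snap("side");st();st()
n=sys.argv[1]
ims=[]
q=[.601,.0173,-.058]
o=r.get_obs();R=Ro.from_rotvec(o["tool_rot"]).as_matrix();G=o["position"]+R[:,2]*.171
yaw=np.arctan2(R[1,0],R[0,0])
for c in(t,s):
    X=proj(c,[.55,.02,.06])[0]; l,tp=int(X[0])-40,int(X[1])-40
    im=cv2.resize(c["img"][tp:tp+70,l:l+70,::-1],(400,400),interpolation=cv2.INTER_CUBIC)
    for P,col in((pin(q),(0,0,255)),(box(G[0],G[1],yaw,.07,.03,G[2]-.0215,G[2]+.0085),(255,0,0))):
        h=cv2.convexHull(((proj(c,P)+.5-[l,tp])*400/70).astype(np.float32)).astype(int); cv2.polylines(im,[h],True,col,1)
    ims.append(im)
cv2.imwrite(f"pics/{n}.png",cv2.hconcat(ims))
d=np.array([np.cos(-.058),np.sin(-.058)]); v=G[:2]-[.601,.0173]
print("along",(v@d).round(4),"lat",round(v@[-d[1],d[0]],4),"z",G[2]-.0065)
E
python3 look.py p1
```

```text
t 13.95 grasp [0.4958 0.0226 0.0671] yaw -0.0596 z [-1.7e-03 -7.0e-04 -1.0e+00] F [-0.8 -0.7 -4.1] w 0.0298 q [ 0.08  0.48 -0.23  2.08  0.19  0.61 -1.91]
t 13.95 grasp [0.4958 0.0226 0.0671] yaw -0.0596 z [-1.7e-03 -7.0e-04 -1.0e+00] F [-0.8 -0.7 -4.1] w 0.0298 q [ 0.08  0.48 -0.23  2.08  0.19  0.61 -1.91]
along -0.1053 lat -0.0008 z 0.06060349942664956
```

View pics/p1.png

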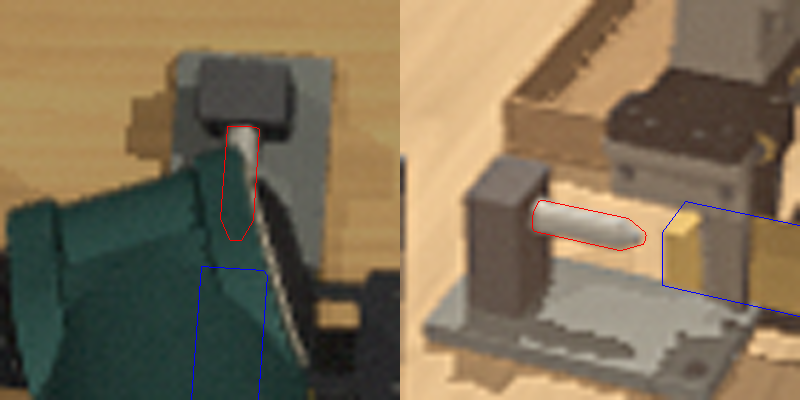

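Request:
{"name": "carry_out", "arguments": {
  "motion": [
    [[0.004,-0.0002,0],[0,0,0]],
    [[0.004,-0.0002,0],[0,0,0]],
    [[0.004,-0.0002,0],[0,0,0]],
    [[0.004,-0.0002,0],[0,0,0]],
    [[0.003,-0.0002,0],[0,0,0]],
    [[0,0,0],[0,0,0]]
  ]
}}

```text
time_s: 14.7
position: [0.5158, 0.0227, 0.2386]
tool_rot: [-3.14, 0.092, 0.0]
ft_force: [-0.2, 0.1, -2.9]
gripper_width: 0.0297
```

```bash
python3 look.py p2
```

```text
t 14.8 grasp [0.5156 0.0227 0.0676] yaw -0.0581 z [-2.e-04 -1.e-04 -1.e+00] F [ 0.6  0.4 -3.1] w 0.0295 q [ 0.08  0.5  -0.23  2.03  0.19  0.63 -1.91]
t 14.8 grasp [0.5156 0.0227 0.0676] yaw -0.0581 z [-2.e-04 -1.e-04 -1.e+00] F [ 0.6  0.4 -3.1] w 0.0295 q [ 0.08  0.5  -0.23  2.03  0.19  0.63 -1.91]
along -0.0855 lat 0.0004 z 0.061117652791183814
```

View pics/p2.png

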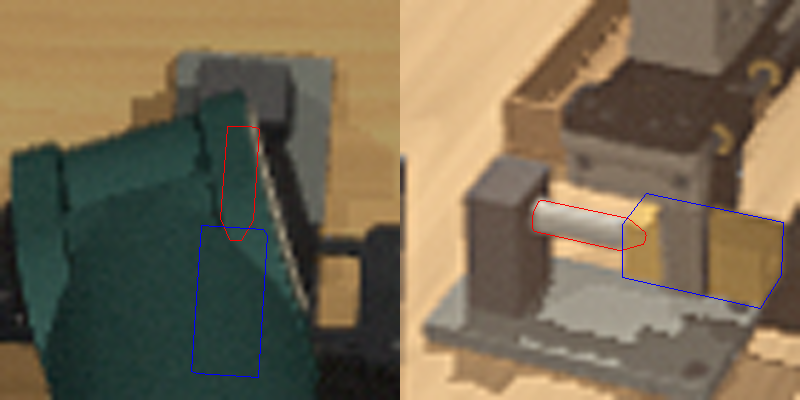

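Request:
{"name": "carry_out", "arguments": {
  "motion": [
    [[0.002,-0.0001,0],[0,0,0]],
    [[0.002,-0.0001,0],[0,0,0]],
    [[0.002,-0.0001,0],[0,0,0]],
    [[0,0,0],[0,0,0]]
  ]
}}

```text
time_s: 15.3
position: [0.5202, 0.0228, 0.2376]
tool_rot: [3.14, -0.091, -0.008]
ft_force: [-4.8, 2.2, -5.2]
gripper_width: 0.0299
```

Request:
{"name": "carry_out", "arguments": {
  "motion": [
    [[0.001,0.001,-0.001],[0,0,0]],
    [[0.001,0,0],[0,0,0]],
    [[0,0,0],[0,0,0]],
    [[0,0,0],[0,0,0]]
  ]
}}

```text
time_s: 15.8
position: [0.5212, 0.0232, 0.2371]
tool_rot: [3.138, -0.092, -0.013]
ft_force: [-11.7, -1.2, 4.2]
gripper_width: 0.0296
```

```bash
python3 look.py p3
```

```text
t 15.9 grasp [0.5197 0.0229 0.0662] yaw -0.0584 z [-0.0084 -0.0016 -1.    ] F [-11.9   0.1   5. ] w 0.0298 q [ 0.08  0.52 -0.23  2.02  0.19  0.64 -1.91]
t 15.9 grasp [0.5197 0.0229 0.0662] yaw -0.0584 z [-0.0084 -0.0016 -1.    ] F [-11.9   0.1   5. ] w 0.0298 q [ 0.08  0.52 -0.23  2.02  0.19  0.64 -1.91]
along -0.0815 lat 0.0009 z 0.05966767718898001
```

View pics/p3.png

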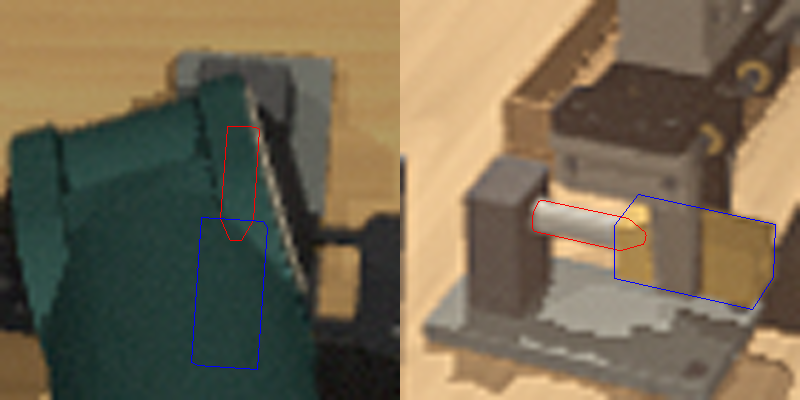

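Request:
{"name": "carry_out", "arguments": {
  "motion": [
    [[-0.016,0.001,0.0005],[0,0,0]],
    [[-0.016,0.001,0],[0,0,0]],
    [[0,0,0.03],[0,0,0]],
    [[0,-0.02,0.03],[0,0,0.01]],
    [[0.025,-0.045,0],[0,0,0.02]],
    [[0.034,-0.045,0],[0,0,0]],
    [[0.034,-0.045,0],[0,0,0]],
    [[0.034,-0.044,0],[0,0,0]],
    [[0,0,0],[0,0,0]]
  ]
}}

```text
time_s: 17.02
position: [0.6195, -0.1786, 0.2979]
tool_rot: [3.138, -0.055, 0.004]
ft_force: [-0.8, 0.4, -3.2]
gripper_width: 0.0299
```

```bash
python3 - <<'E'
from h import *
t=snap("top","t7");s=snap("side","s8");st()
cv2.imwrite("pics/c7.png",cv2.resize(s["img"][120:260,240:440,::-1],None,fx=4,fy=4))
E
```

```text
t 17.12 grasp [ 0.618  -0.1735  0.1266] yaw -0.0291 z [-8.e-04  6.e-04 -1.e+00] F [ 0.1 -0.1 -4. ] w 0.0304 q [ 0.37  0.59 -0.2   1.69  0.15  0.88 -1.49]
```

View pics/c7.png

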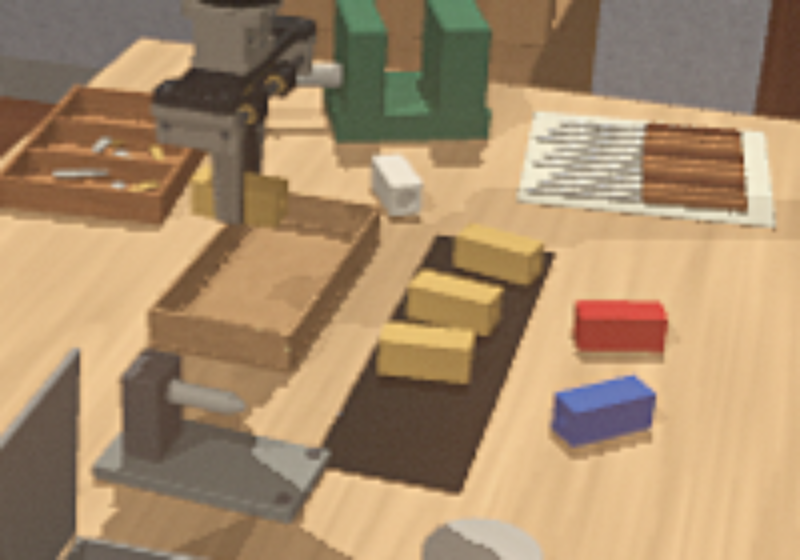

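Request:
{"name": "carry_out", "arguments": {
  "motion": [
    [[-0.002,-0.002,-0.035],[0,0,0]],
    [[0,0,-0.035],[0,0,0]],
    [[0,0,-0.027],[0,0,0]],
    [[0,0,0],[0,0,0]],
    [[0,0,0],[0,0,0]]
  ]
}}

```text
time_s: 17.75
position: [0.6171, -0.1747, 0.2025]
tool_rot: [-3.141, 0.042, -0.003]
ft_force: [0.5, 0.5, -2.5]
gripper_width: 0.0297
```

Request:
{"name": "carry_out", "arguments": {
  "motion": [
    [[0,0,0],[0,0,0]],
    [[0,0,0],[0,0,0]],
    [[0,0,0],[0,0,0]],
    [[0,0,0.03],[0,0,0]],
    [[0,0,0.05],[0,0,0]],
    [[0,0,0.06],[0,0,0]],
    [[0,0.06,0.03],[0,0,0]],
    [[0,0.06,0],[0,0,0]],
    [[0,0,0],[0,0,0]]
  ],
  "claw": 0.04
}}

```text
time_s: 18.88
position: [0.6167, -0.0533, 0.3705]
tool_rot: [-3.138, 0.03, -0.003]
ft_force: [-0.7, 0.4, -0.0]
gripper_width: 0.0398
```

```bash
python3 - <<'E'
from h import *
t=snap("top","t8");s=snap("side","s9");st();matsleeves(t)
cv2.imwrite("pics/c8.png",cv2.vconcat([cv2.resize(t["img"][150:290,250:490,::-1],None,fx=2,fy=2),cv2.resize(s["img"][130:260,240:480,::-1],None,fx=2,fy=2)]))
E
```

```text
t 18.98 grasp [ 0.6167 -0.0594  0.1984] yaw -0.0268 z [ 2.e-04 -6.e-04 -1.e+00] F [ 0.8 -0.7  0.4] w 0.0402 q [ 0.23  0.47 -0.24  1.7   0.13  0.99 -1.66]
[360, 182, 12, 25, 264] [365.9 194.2] [ 0.599  -0.1784 -0.0327] 0.11
[355, 230, 14, 26, 260] [361.3 242.5] [ 0.4595 -0.1647  0.1276] 0.122
[384, 231, 15, 26, 292] [390.9 243.8] [ 0.4561 -0.2495 -0.1433] 0.085
[418, 238, 17, 26, 285] [426.2 250.1] [ 0.4376 -0.3493 -0.2257] 0.153
```

View pics/c8.png

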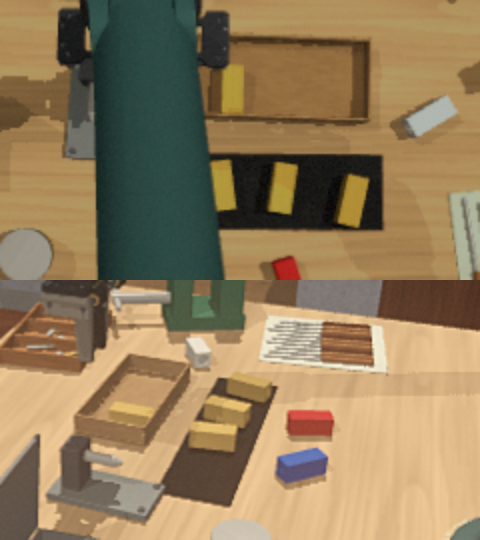

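Request:
{"name": "carry_out", "arguments": {
  "motion": [
    [[-0.04,-0.026,0],[0,0,0.036]],
    [[-0.04,-0.026,0],[0,0,0.036]],
    [[-0.04,-0.026,0],[0,0,0.036]],
    [[-0.037,-0.025,0],[0,0,0.034]],
    [[0,0,-0.04],[0,0,0]],
    [[0,0,-0.04],[0,0,0]],
    [[0,0,-0.045],[0,0,0]],
    [[0,0,0],[0,0,0]],
    [[0,0,0],[0,0,0]]
  ],
  "claw": 0.065
}}

```text
time_s: 20.1
position: [0.4601, -0.1637, 0.2452]
tool_rot: [3.136, 0.176, 0.002]
ft_force: [0.6, 0.8, 0.7]
gripper_width: 0.0652
```

```bash
python3 - <<'E'
from h import *
t=snap("top","t9");s=snap("side","s10");st()
cv2.imwrite("pics/c9.png",cv2.resize(s["img"][150:250,280:420,::-1],None,fx=5,fy=5))
E
```

```text
t 20.2 grasp [ 0.4609 -0.1636  0.0749] yaw 0.1129 z [ 0.003  -0.0013 -1.    ] F [0.3 0.3 0.2] w 0.065 q [ 0.46  0.46 -0.22  2.09  0.17  0.61 -1.34]
```

View pics/c9.png

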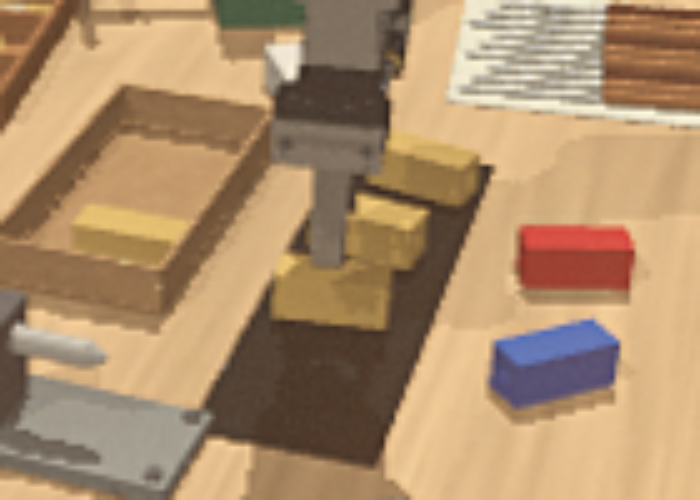

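Fingers straddle sleeve 2 ((330,290) in the zoom). Descend, grip, lift.

Request:
{"name": "carry_out", "arguments": {
  "motion": [
    [[0,0,-0.025],[0,0,0]],
    [[0,0,-0.025],[0,0,0]],
    [[0,0,0],[0,0,0]]
  ]
}}

```text
time_s: 20.58
position: [0.4603, -0.163, 0.1948]
tool_rot: [3.136, 0.178, 0.002]
ft_force: [0.1, 0.0, 0.1]
gripper_width: 0.0651
```

Request:
{"name": "carry_out", "arguments": {
  "motion": [
    [[0,0,0],[0,0,0]],
    [[0,0,0],[0,0,0]],
    [[0,0,0],[0,0,0]],
    [[0,0,0],[0,0,0]],
    [[0,0,0],[0,0,0]],
    [[0,0,0.02],[0,0,0]],
    [[0,0,0.04],[0,0,0]],
    [[0,0.045,0],[0,0,-0.05]],
    [[0,0.045,0],[0,0,-0.05]],
    [[0.01,0.045,0],[0,0,-0.05]],
    [[0.025,0.045,-0.01],[0,0,-0.022]],
    [[0,0,-0.006],[0,0,0]],
    [[0,0,0],[0,0,0]],
    [[0,0,0],[0,0,0]]
  ],
  "claw": 0
}}

```text
time_s: 22.32
position: [0.4942, 0.0159, 0.2379]
tool_rot: [3.139, -0.095, -0.002]
ft_force: [0.6, 0.2, -3.5]
gripper_width: 0.03
```

```bash
python3 look.py p4
```

```text
t 22.43 grasp [0.4945 0.016  0.0673] yaw -0.0604 z [-2.e-04 -5.e-04 -1.e+00] F [ 0.5 -1.4 -2.3] w 0.0301 q [ 0.07  0.48 -0.2   2.08  0.17  0.6  -1.88]
t 22.43 grasp [0.4945 0.016  0.0673] yaw -0.0604 z [-2.e-04 -5.e-04 -1.e+00] F [ 0.5 -1.4 -2.3] w 0.0301 q [ 0.07  0.48 -0.2   2.08  0.17  0.6  -1.88]
along -0.1063 lat -0.0075 z 0.06075704081930076
```

View pics/p4.png

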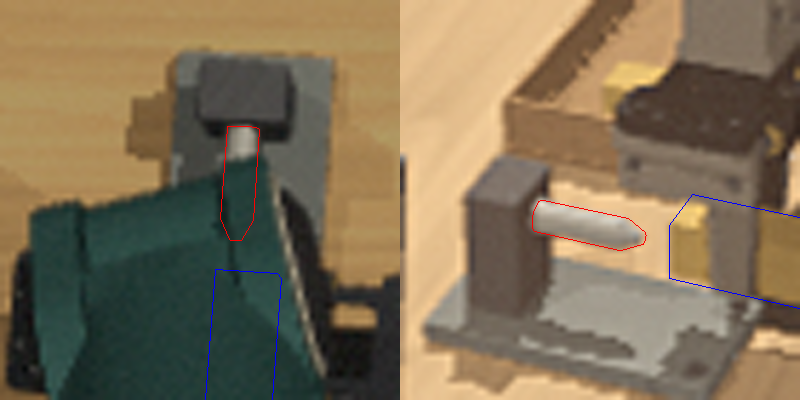

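Request:
{"name": "carry_out", "arguments": {
  "motion": [
    [[0,0.0085,-0.0007],[0,0,0]],
    [[0.005,-0.0003,0],[0,0,0]],
    [[0.005,-0.0003,0],[0,0,0]],
    [[0.005,-0.0003,0],[0,0,0]],
    [[0.004,-0.0003,0],[0,0,0]],
    [[0.003,-0.0001,0],[0,0,0]],
    [[0.003,-0.0001,0],[0,0,0]],
    [[0,0,0],[0,0,0]],
    [[0,0,0],[0,0,0]]
  ]
}}

```text
time_s: 23.55
position: [0.5188, 0.0236, 0.2368]
tool_rot: [3.139, -0.093, -0.005]
ft_force: [-4.1, -3.0, -5.7]
gripper_width: 0.0297
```

```bash
python3 look.py p5
```

```text
t 23.65 grasp [0.5182 0.0234 0.0658] yaw -0.0592 z [-0.0033 -0.0011 -1.    ] F [-3.7 -3.1 -5.5] w 0.0296 q [ 0.05  0.51 -0.2   2.02  0.17  0.63 -1.89]
t 23.65 grasp [0.5182 0.0234 0.0658] yaw -0.0592 z [-0.0033 -0.0011 -1.    ] F [-3.7 -3.1 -5.5] w 0.0296 q [ 0.05  0.51 -0.2   2.02  0.17  0.63 -1.89]
along -0.083 lat 0.0013 z 0.05925167708471208
```

View pics/p5.png

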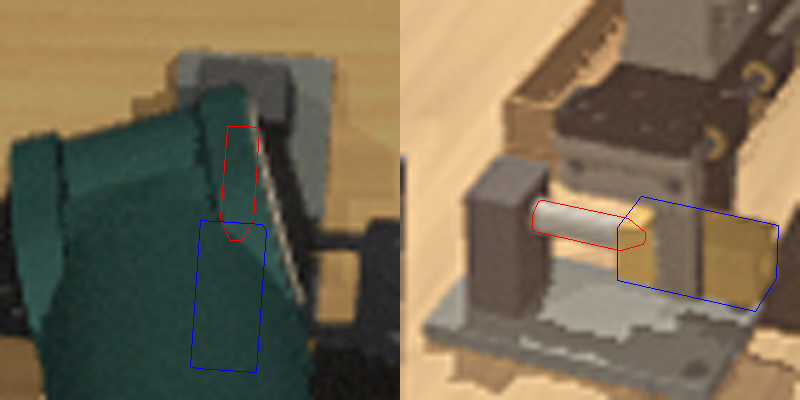

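Request:
{"name": "carry_out", "arguments": {
  "motion": [
    [[0.0015,-0.001,-0.0005],[0,0,0]],
    [[0.0015,0,0],[0,0,0]],
    [[0,0,0],[0,0,0]],
    [[0,0,0],[0,0,0]]
  ]
}}

```text
time_s: 24.15
position: [0.5201, 0.0233, 0.2365]
tool_rot: [3.139, -0.091, -0.013]
ft_force: [-12.7, -1.9, 4.8]
gripper_width: 0.0296
```

```bash
python3 look.py p6
```

```text
t 24.25 grasp [0.5187 0.0231 0.0654] yaw -0.0583 z [-0.0081 -0.0012 -1.    ] F [-11.6  -1.4   4.8] w 0.0295 q [ 0.05  0.51 -0.2   2.02  0.17  0.63 -1.89]
t 24.25 grasp [0.5187 0.0231 0.0654] yaw -0.0583 z [-0.0081 -0.0012 -1.    ] F [-11.6  -1.4   4.8] w 0.0295 q [ 0.05  0.51 -0.2   2.02  0.17  0.63 -1.89]
along -0.0825 lat 0.001 z 0.058932554236148106
```

Request:
{"name": "carry_out", "arguments": {
  "motion": [
    [[0,0,0.001],[0,0,0]],
    [[0,0,0],[0,0,0]],
    [[0,0,0],[0,0,0]]
  ]
}}

```text
time_s: 24.62
position: [0.5202, 0.0232, 0.2367]
tool_rot: [3.139, -0.092, -0.013]
ft_force: [-9.4, -2.0, -2.7]
gripper_width: 0.0296
```

Request:
{"name": "carry_out", "arguments": {
  "motion": [
    [[0.001,0,0.001],[0,0,0]],
    [[0,0,0],[0,0,0]],
    [[0,0,0],[0,0,0]]
  ]
}}

```text
time_s: 25.0
position: [0.5206, 0.0232, 0.237]
tool_rot: [3.139, -0.092, -0.016]
ft_force: [-9.3, -1.5, -6.3]
gripper_width: 0.0301
```

```bash
python3 look.py p6
```

```text
t 25.1 grasp [0.5189 0.023  0.066 ] yaw -0.0583 z [-0.0101 -0.0011 -0.9999] F [-8.3 -2.  -6.2] w 0.0298 q [ 0.05  0.51 -0.2   2.02  0.16  0.64 -1.88]
t 25.1 grasp [0.5189 0.023  0.066 ] yaw -0.0583 z [-0.0101 -0.0011 -0.9999] F [-8.3 -2.  -6.2] w 0.0298 q [ 0.05  0.51 -0.2   2.02  0.16  0.64 -1.88]
along -0.0823 lat 0.001 z 0.05952314008829602
```

Request:
{"name": "carry_out", "arguments": {
  "motion": [
    [[-0.016,0.001,-0.001],[0,0,0]],
    [[-0.016,0.001,0],[0,0,0]],
    [[0,0,0.03],[0,0,0]],
    [[0,-0.02,0.03],[0,0,0.01]],
    [[0.025,-0.048,0],[0,0,0.02]],
    [[0.034,-0.048,0],[0,0,0]],
    [[0.034,-0.048,0],[0,0,0]],
    [[0.034,-0.048,0],[0,0,0]],
    [[0,-0.048,0],[0,0,0]],
    [[0,0,0],[0,0,0]],
    [[0,0,0],[0,0,0]]
  ]
}}

```text
time_s: 26.48
position: [0.6186, -0.234, 0.2979]
tool_rot: [-3.14, 0.044, -0.001]
ft_force: [0.2, 1.1, -3.2]
gripper_width: 0.0298
```

```bash
python3 - <<'E'
from h import *
t=snap("top","t10");s=snap("side","s11");st();matsleeves(t)
cv2.imwrite("pics/c10.png",cv2.vconcat([cv2.resize(t["img"][150:290,250:490,::-1],None,fx=2,fy=2),cv2.resize(s["img"][130:260,240:480,::-1],None,fx=2,fy=2)]))
E
```

```text
t 26.57 grasp [ 0.619  -0.2326  0.1271] yaw -0.026 z [ 5.e-04  1.e-03 -1.e+00] F [ 0.  -0.5 -3.4] w 0.0297 q [ 0.43  0.61 -0.16  1.64  0.12  0.9  -1.38]
```

View pics/c10.png

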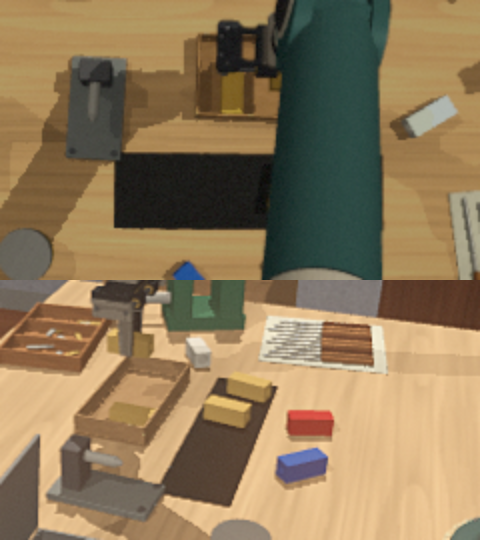

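Request:
{"name": "carry_out", "arguments": {
  "motion": [
    [[-0.002,-0.003,-0.035],[0,0,0]],
    [[0,0,-0.035],[0,0,0]],
    [[0,0,-0.028],[0,0,0]],
    [[0,0,0],[0,0,0]],
    [[0,0,0],[0,0,0]]
  ]
}}

```text
time_s: 27.2
position: [0.6174, -0.2368, 0.2012]
tool_rot: [3.141, -0.042, 0.002]
ft_force: [0.9, -0.3, -3.3]
gripper_width: 0.03
```

Request:
{"name": "carry_out", "arguments": {
  "motion": [
    [[0,0,0],[0,0,0]],
    [[0,0,0],[0,0,0]],
    [[0,0,0],[0,0,0]],
    [[0,0,0.03],[0,0,0]],
    [[0,0,0.05],[0,0,0]],
    [[0,0,0.06],[0,0,0]],
    [[0,0.06,0.03],[0,0,0]],
    [[0,0.06,0],[0,0,0]],
    [[0,0.06,0],[0,0,0]],
    [[0,0,0],[0,0,0]]
  ],
  "claw": 0.037
}}

```text
time_s: 28.45
position: [0.6167, -0.0551, 0.3687]
tool_rot: [-3.138, 0.029, -0.002]
ft_force: [0.4, -0.4, -0.2]
gripper_width: 0.037
```

```bash
python3 - <<'E'
from h import *
t=snap("top","t11");s=snap("side","s12");st();matsleeves(t)
cv2.imwrite("pics/c11.png",cv2.vconcat([cv2.resize(t["img"][150:290,250:490,::-1],None,fx=2,fy=2),cv2.resize(s["img"][130:260,240:480,::-1],None,fx=2,fy=2)]))
E
```

```text
t 28.55 grasp [ 0.6168 -0.0615  0.1972] yaw -0.0269 z [ 4.e-04 -6.e-04 -1.e+00] F [-0.1 -0.7  0.1] w 0.0369 q [ 0.21  0.47 -0.21  1.7   0.12  0.98 -1.65]
[381, 175, 12, 26, 289] [386.7 187.2] [ 0.619  -0.2384 -0.0155] 0.054
[360, 182, 12, 25, 259] [365.9 194.1] [ 0.5987 -0.1784 -0.033 ] 0.131
[384, 231, 15, 26, 290] [391.  243.9] [ 0.4556 -0.2495 -0.1538] 0.084
[419, 237, 15, 27, 280] [426.2 250. ] [ 0.4381 -0.3497 -0.2363] 0.172
```

View pics/c11.png

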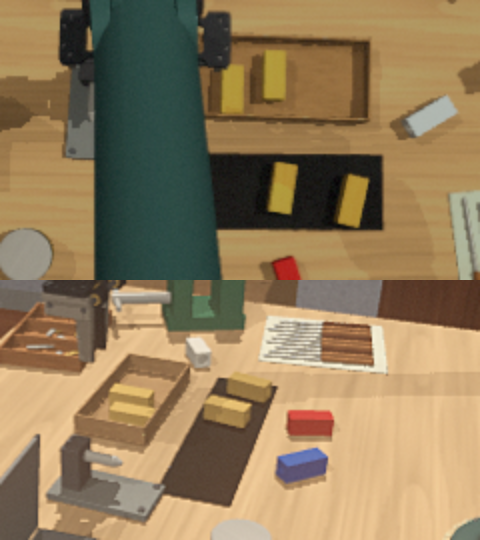

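Request:
{"name": "carry_out", "arguments": {
  "motion": [
    [[-0.032,-0.038,0],[0,0,-0.024]],
    [[-0.032,-0.038,0],[0,0,-0.024]],
    [[-0.032,-0.038,0],[0,0,-0.024]],
    [[-0.032,-0.038,0],[0,0,-0.024]],
    [[-0.032,-0.036,0],[0,0,-0.024]],
    [[0,0,-0.04],[0,0,0]],
    [[0,0,-0.04],[0,0,0]],
    [[0,0,-0.043],[0,0,0]],
    [[0,0,0],[0,0,0]],
    [[0,0,0],[0,0,0]]
  ],
  "claw": 0.065
}}

```text
time_s: 29.8
position: [0.457, -0.251, 0.2461]
tool_rot: [3.132, -0.235, 0.002]
ft_force: [-0.5, 0.5, 0.6]
gripper_width: 0.065
```

```bash
python3 - <<'E'
from h import *
t=snap("top","t12");s=snap("side","s13");st()
cv2.imwrite("pics/c12.png",cv2.resize(s["img"][140:240,290:430,::-1],None,fx=5,fy=5))
E
```

```text
t 29.9 grasp [ 0.4578 -0.2509  0.0757] yaw -0.1491 z [ 0.0029 -0.0017 -1.    ] F [ 0.2 -0.4  0.3] w 0.0654 q [ 0.53  0.49 -0.12  2.02  0.09  0.63 -1.37]
```

View pics/c12.png

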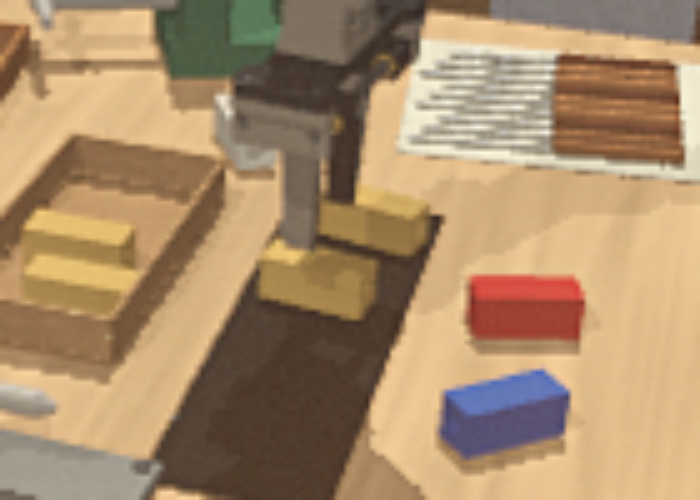

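Request:
{"name": "carry_out", "arguments": {
  "motion": [
    [[0,0,-0.025],[0,0,0]],
    [[0,0,-0.026],[0,0,0]],
    [[0,0,0],[0,0,0]]
  ]
}}

```text
time_s: 30.28
position: [0.4575, -0.2502, 0.1948]
tool_rot: [3.132, -0.233, 0.003]
ft_force: [0.2, 0.1, -0.2]
gripper_width: 0.0653
```

Request:
{"name": "carry_out", "arguments": {
  "motion": [
    [[0,0,0],[0,0,0]],
    [[0,0,0],[0,0,0]],
    [[0,0,0],[0,0,0]],
    [[0,0,0],[0,0,0]],
    [[0,0,0],[0,0,0]],
    [[0,0,0.02],[0,0,0]],
    [[0,0,0.04],[0,0,0]],
    [[0,0.046,0],[0,0,0.03]],
    [[0,0.046,0],[0,0,0.03]],
    [[0,0.046,0],[0,0,0.03]],
    [[0.01,0.046,0],[0,0,0]],
    [[0.015,0.046,-0.008],[0,0,0]],
    [[0.013,0.046,-0.009],[0,0,0]],
    [[0,0,0],[0,0,0]],
    [[0,0,0],[0,0,0]]
  ],
  "claw": 0
}}

```text
time_s: 32.15
position: [0.4943, 0.0258, 0.2364]
tool_rot: [3.139, -0.092, -0.002]
ft_force: [-0.5, -0.1, -3.5]
gripper_width: 0.0296
```

```bash
python3 look.py p7
```

```text
t 32.25 grasp [0.4943 0.0247 0.0657] yaw -0.0605 z [-7.e-04 -8.e-04 -1.e+00] F [ 0.9 -0.2 -2.1] w 0.0298 q [ 0.03  0.48 -0.17  2.08  0.14  0.59 -1.88]
t 32.25 grasp [0.4943 0.0247 0.0657] yaw -0.0605 z [-7.e-04 -8.e-04 -1.e+00] F [ 0.9 -0.2 -2.1] w 0.0298 q [ 0.03  0.48 -0.17  2.08  0.14  0.59 -1.88]
along -0.107 lat 0.0012 z 0.05924640448822092
```

View pics/p7.png

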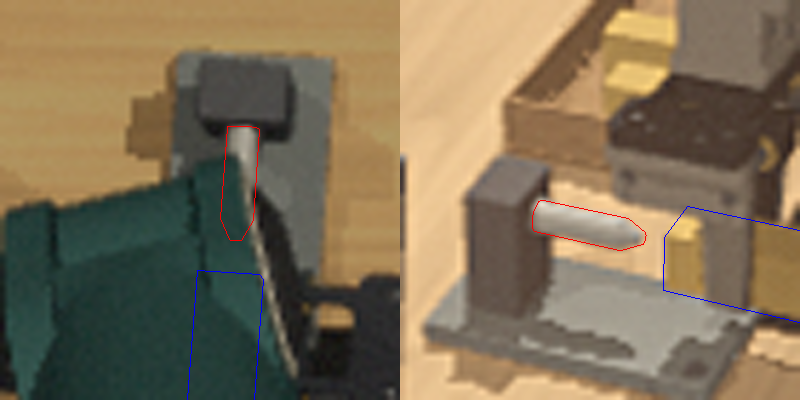

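Request:
{"name": "carry_out", "arguments": {
  "motion": [
    [[0.005,-0.0003,0.0003],[0,0,0]],
    [[0.005,-0.0003,0],[0,0,0]],
    [[0.005,-0.0003,0],[0,0,0]],
    [[0.005,-0.0003,0],[0,0,0]],
    [[0.003,-0.0002,0],[0,0,0]],
    [[0.002,-0.0001,0],[0,0,0]],
    [[0.002,0,0],[0,0,0]],
    [[0,0,0],[0,0,0]],
    [[0,0,0],[0,0,0]]
  ]
}}

```text
time_s: 33.38
position: [0.52, 0.0237, 0.2363]
tool_rot: [3.138, -0.093, -0.009]
ft_force: [-5.9, -3.9, -2.0]
gripper_width: 0.0296
```

```bash
python3 look.py p8
```

```text
t 33.48 grasp [0.519  0.0234 0.0653] yaw -0.0594 z [-0.0058 -0.0018 -1.    ] F [-5.7 -2.7 -1.5] w 0.0298 q [ 0.03  0.51 -0.17  2.02  0.14  0.63 -1.87]
t 33.48 grasp [0.519  0.0234 0.0653] yaw -0.0594 z [-0.0058 -0.0018 -1.    ] F [-5.7 -2.7 -1.5] w 0.0298 q [ 0.03  0.51 -0.17  2.02  0.14  0.63 -1.87]
along -0.0822 lat 0.0014 z 0.058849025838753406
```

View pics/p8.png

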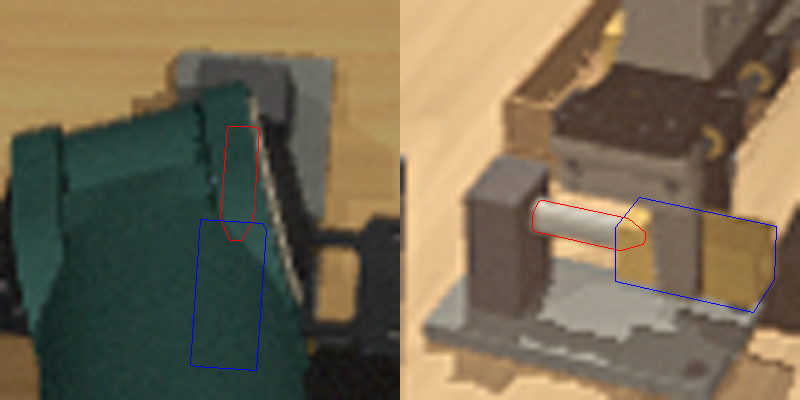

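Request:
{"name": "carry_out", "arguments": {
  "motion": [
    [[0.001,-0.002,0],[0,0,0]],
    [[0.001,0,0],[0,0,0]],
    [[0,0,0],[0,0,0]],
    [[0,0,0],[0,0,0]]
  ]
}}

```text
time_s: 33.98
position: [0.521, 0.023, 0.2363]
tool_rot: [3.139, -0.091, -0.014]
ft_force: [-9.4, -0.1, 3.1]
gripper_width: 0.0297
```

Request:
{"name": "carry_out", "arguments": {
  "motion": [
    [[0,0,0.002],[0,0,0]],
    [[0,0,0],[0,0,0]],
    [[0,0,0],[0,0,0]]
  ]
}}

```text
time_s: 34.35
position: [0.5212, 0.0229, 0.2373]
tool_rot: [3.139, -0.091, -0.013]
ft_force: [-6.8, 0.4, -8.6]
gripper_width: 0.0299
```

Request:
{"name": "carry_out", "arguments": {
  "motion": [
    [[0,0,-0.004],[0,0,0]],
    [[0,0,0],[0,0,0]],
    [[0,0,0],[0,0,0]]
  ]
}}

```text
time_s: 34.72
position: [0.5217, 0.0229, 0.2347]
tool_rot: [3.139, -0.091, -0.01]
ft_force: [-8.4, -0.2, 2.1]
gripper_width: 0.0294
```

```bash
python3 look.py p9
```

```text
t 34.83 grasp [0.5206 0.0228 0.0637] yaw -0.0579 z [-6.5e-03 -7.0e-04 -1.0e+00] F [-9.5  0.3  1.4] w 0.0296 q [ 0.03  0.51 -0.17  2.02  0.14  0.63 -1.86]
t 34.83 grasp [0.5206 0.0228 0.0637] yaw -0.0579 z [-6.5e-03 -7.0e-04 -1.0e+00] F [-9.5  0.3  1.4] w 0.0296 q [ 0.03  0.51 -0.17  2.02  0.14  0.63 -1.86]
along -0.0806 lat 0.0008 z 0.05721351705354256
```

View pics/p9.png

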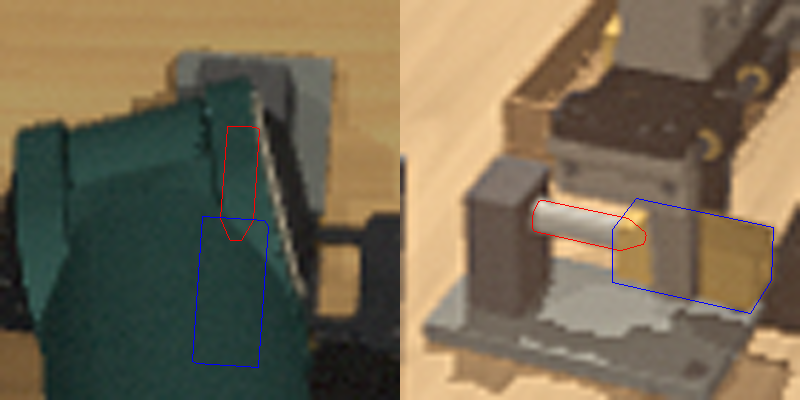

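Request:
{"name": "carry_out", "arguments": {
  "motion": [
    [[-0.016,0.001,0.002],[0,0,0]],
    [[-0.016,0.001,0],[0,0,0]],
    [[0,0,0.03],[0,0,0]],
    [[0,-0.02,0.03],[0,0,0.01]],
    [[0.025,-0.05,0],[0,0,0.02]],
    [[0.034,-0.05,0],[0,0,0]],
    [[0.034,-0.05,0],[0,0,0]],
    [[0.034,-0.05,0],[0,0,0]],
    [[0,-0.05,0],[0,0,0]],
    [[0,-0.048,0],[0,0,0]],
    [[0,0,0],[0,0,0]],
    [[0,0,0],[0,0,0]]
  ]
}}

```text
time_s: 36.33
position: [0.6186, -0.2924, 0.2972]
tool_rot: [-3.14, 0.044, -0.001]
ft_force: [-0.3, -0.0, -2.4]
gripper_width: 0.0296
```

```bash
python3 - <<'E'
from h import *
t=snap("top","t13");s=snap("side","s14");st();matsleeves(t)
cv2.imwrite("pics/c13.png",cv2.vconcat([cv2.resize(t["img"][150:290,250:490,::-1],None,fx=2,fy=2),cv2.resize(s["img"][130:260,240:480,::-1],None,fx=2,fy=2)]))
E
```

```text
t 36.42 grasp [ 0.6192 -0.2909  0.1263] yaw -0.0257 z [ 5.0e-04  1.1e-03 -1.0e+00] F [-0.6  1.  -1.8] w 0.0298 q [ 0.48  0.64 -0.12  1.58  0.09  0.92 -1.28]
```

View pics/c13.png

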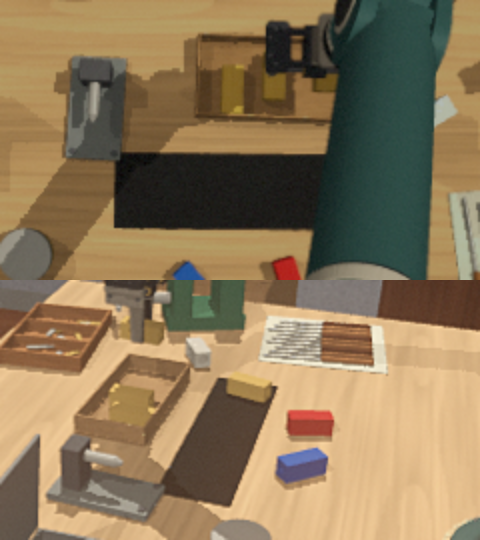

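Request:
{"name": "carry_out", "arguments": {
  "motion": [
    [[-0.002,-0.004,-0.035],[0,0,0]],
    [[0,0,-0.035],[0,0,0]],
    [[0,0,-0.026],[0,0,0]],
    [[0,0,0],[0,0,0]],
    [[0,0,0],[0,0,0]]
  ]
}}

```text
time_s: 37.05
position: [0.6176, -0.2965, 0.2025]
tool_rot: [3.141, -0.042, 0.003]
ft_force: [0.4, -0.3, -3.0]
gripper_width: 0.0297
```

Request:
{"name": "carry_out", "arguments": {
  "motion": [
    [[0,0,0],[0,0,0]],
    [[0,0,0],[0,0,0]],
    [[0,0,0],[0,0,0]],
    [[0,0,0.03],[0,0,0]],
    [[0,0,0.05],[0,0,0]],
    [[0,0,0.06],[0,0,0]],
    [[0,0.06,0.03],[0,0,0]],
    [[0,0.06,0],[0,0,0]],
    [[0,0.06,0],[0,0,0]],
    [[0,0.06,0],[0,0,0]],
    [[0,0,0],[0,0,0]]
  ],
  "claw": 0.037
}}

```text
time_s: 38.42
position: [0.6167, -0.0547, 0.3699]
tool_rot: [-3.138, 0.029, -0.002]
ft_force: [0.5, 0.5, -0.1]
gripper_width: 0.037
```

```bash
python3 - <<'E'
from h import *
t=snap("top","t14");s=snap("side","s15");st();matsleeves(t)
cv2.imwrite("pics/c14.png",cv2.vconcat([cv2.resize(t["img"][150:290,250:490,::-1],None,fx=2,fy=2),cv2.resize(s["img"][130:260,240:480,::-1],None,fx=2,fy=2)]))
E
```

```text
t 38.52 grasp [ 0.6169 -0.0611  0.1986] yaw -0.027 z [ 6.e-04 -6.e-04 -1.e+00] F [-0.3 -1.1 -0.9] w 0.0371 q [ 0.18  0.46 -0.18  1.7   0.1   0.98 -1.63]
[381, 175, 12, 26, 288] [386.7 187.3] [ 0.6188 -0.2384 -0.0114] 0.059
[402, 175, 12, 26, 296] [407.5 187.5] [ 0.6182 -0.2994 -0.0414] 0.069
[360, 182, 12, 25, 259] [365.9 194.1] [ 0.5983 -0.1783 -0.011 ] 0.127
[419, 237, 16, 27, 279] [426.2 250.1] [ 0.438  -0.3499 -0.2309] 0.177
```

View pics/c14.png

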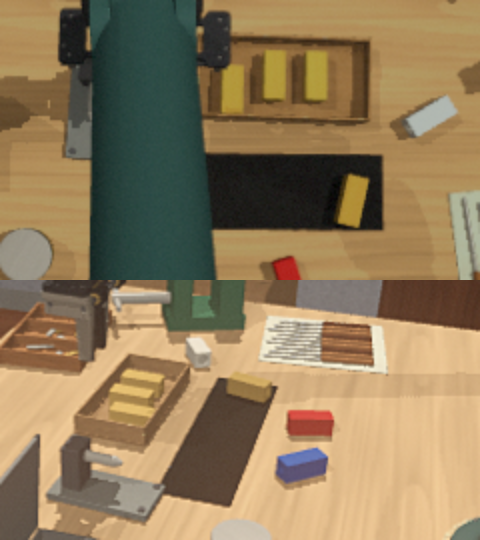

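```bash
python3 - <<'E'
from h import *
t=snap("top");s=snap("side")
ims=[]
for c in(t,s):
    X=proj(c,[.438,-.35,.018])[0]; l,tp=int(X[0])-25,int(X[1])-25
    im=cv2.resize(c["img"][tp:tp+50,l:l+50,::-1],(400,400),interpolation=cv2.INTER_NEAREST)
    for q,col in(((.438,-.350,-.23),(0,0,255)),((.4395,-.3475,-.2),(255,0,0))):
        for z0,z1 in((.033,.033),(.003,.033)):
            h=cv2.convexHull(((proj(c,box(*q,.07,.03,z0,z1))+.5-[l,tp])*8).astype(np.float32)).astype(int); cv2.polylines(im,[h],True,col,1)
    ims.append(im)
cv2.imwrite("pics/z4.png",cv2.hconcat(ims))
E
```

```text
(no output)
```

View pics/z4.png

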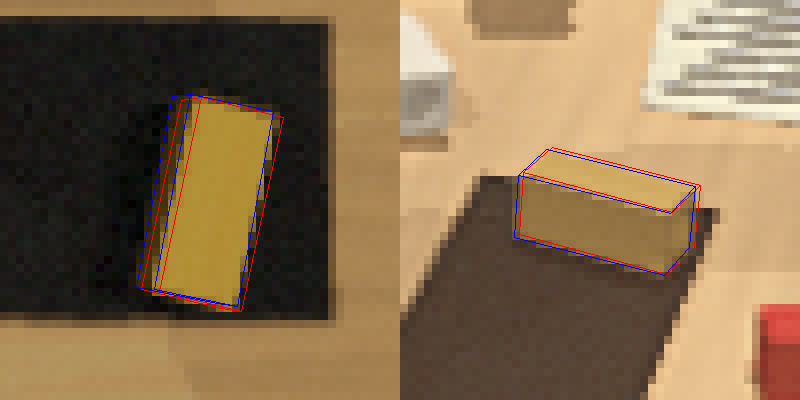

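Request:
{"name": "carry_out", "arguments": {
  "motion": [
    [[-0.025,-0.041,0],[0,0,-0.023]],
    [[-0.025,-0.041,0],[0,0,-0.023]],
    [[-0.025,-0.041,0],[0,0,-0.023]],
    [[-0.025,-0.041,0],[0,0,-0.023]],
    [[-0.025,-0.041,0],[0,0,-0.023]],
    [[-0.026,-0.041,0],[0,0,-0.024]],
    [[-0.026,-0.041,0],[0,0,-0.024]],
    [[0,0,-0.04],[0,0,0]],
    [[0,0,-0.04],[0,0,0]],
    [[0,0,-0.043],[0,0,0]],
    [[0,0,0],[0,0,0]],
    [[0,0,0],[0,0,0]]
  ],
  "claw": 0.07
}}

```text
time_s: 40.12
position: [0.4398, -0.3496, 0.2474]
tool_rot: [3.126, -0.302, 0.002]
ft_force: [0.1, -0.2, 0.1]
gripper_width: 0.0702
```

```bash
python3 - <<'E'
from h import *
t=snap("top","t15");s=snap("side","s16");st()
cv2.imwrite("pics/c15.png",cv2.resize(s["img"][130:230,290:430,::-1],None,fx=5,fy=5))
E
```

```text
t 40.23 grasp [ 0.4406 -0.3496  0.0771] yaw -0.1921 z [ 0.0027 -0.0022 -1.    ] F [-0.1  0.2 -0.9] w 0.0699 q [ 0.65  0.53 -0.05  1.93  0.04  0.68 -1.19]
```

View pics/c15.png

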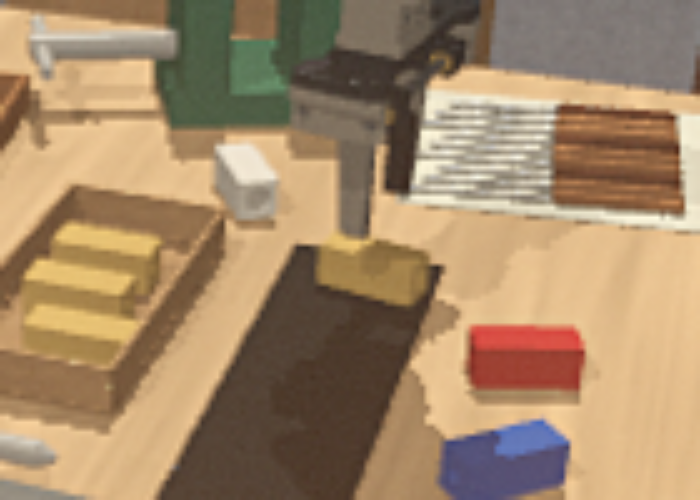

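Request:
{"name": "carry_out", "arguments": {
  "motion": [
    [[0,0,-0.026],[0,0,0]],
    [[0,0,-0.026],[0,0,0]],
    [[0,0,0],[0,0,0]]
  ]
}}

```text
time_s: 40.6
position: [0.4403, -0.3488, 0.1949]
tool_rot: [3.126, -0.3, 0.002]
ft_force: [0.7, 0.2, 0.2]
gripper_width: 0.0702
```

Request:
{"name": "carry_out", "arguments": {
  "motion": [
    [[0,0,0],[0,0,0]],
    [[0,0,0],[0,0,0]],
    [[0,0,0],[0,0,0]],
    [[0,0,0],[0,0,0]],
    [[0,0,0],[0,0,0]],
    [[0,0,0.02],[0,0,0]],
    [[0,0,0.04],[0,0,0]],
    [[0,0.046,0],[0,0,0.033]],
    [[0,0.047,0],[0,0,0.034]],
    [[0,0.047,0],[0,0,0.033]],
    [[0,0.047,0],[0,0,0.033]],
    [[0.01,0.047,0],[0,0,0]],
    [[0.015,0.047,-0.006],[0,0,0]],
    [[0.015,0.047,-0.006],[0,0,0]],
    [[0.015,0.045,-0.006],[0,0,0]],
    [[0,0,0],[0,0,0]],
    [[0,0,0],[0,0,0]]
  ],
  "claw": 0
}}

```text
time_s: 42.72
position: [0.4945, 0.0242, 0.2365]
tool_rot: [3.139, -0.091, -0.001]
ft_force: [-1.0, -0.6, -3.9]
gripper_width: 0.0303
```

```bash
python3 look.py p10
```

```text
t 42.83 grasp [0.4944 0.023  0.0655] yaw -0.0605 z [-1.e-04 -9.e-04 -1.e+00] F [ 0.4 -0.4 -4. ] w 0.0297 q [-0.01  0.47 -0.13  2.09  0.11  0.59 -1.84]
t 42.83 grasp [0.4944 0.023  0.0655] yaw -0.0605 z [-1.e-04 -9.e-04 -1.e+00] F [ 0.4 -0.4 -4. ] w 0.0297 q [-0.01  0.47 -0.13  2.09  0.11  0.59 -1.84]
along -0.1067 lat -0.0005 z 0.05897416920910773
```

View pics/p10.png

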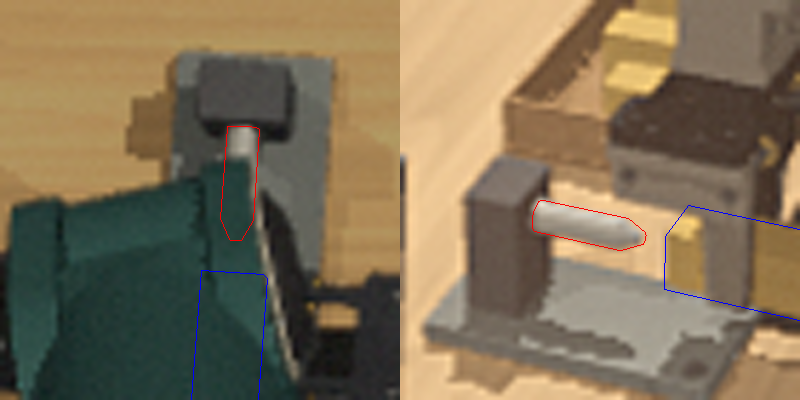

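Request:
{"name": "carry_out", "arguments": {
  "motion": [
    [[0.005,0.0007,0.0005],[0,0,0]],
    [[0.005,-0.0003,0],[0,0,0]],
    [[0.005,-0.0003,0],[0,0,0]],
    [[0.005,-0.0003,0],[0,0,0]],
    [[0.003,-0.0002,0],[0,0,0]],
    [[0.002,-0.0001,0],[0,0,0]],
    [[0.002,0,0],[0,0,0]],
    [[0,0,0],[0,0,0]],
    [[0,0,0],[0,0,0]]
  ]
}}

```text
time_s: 43.95
position: [0.5216, 0.0242, 0.2366]
tool_rot: [3.14, -0.091, -0.0]
ft_force: [-0.3, 1.0, -4.5]
gripper_width: 0.0303
```

```bash
python3 look.py p11
```

```text
t 44.05 grasp [0.5216 0.0242 0.0656] yaw -0.0582 z [-2.e-04 -1.e-04 -1.e+00] F [-0.1 -0.4 -4.2] w 0.0297 q [-0.01  0.51 -0.13  2.02  0.11  0.62 -1.83]
t 44.05 grasp [0.5216 0.0242 0.0656] yaw -0.0582 z [-2.e-04 -1.e-04 -1.e+00] F [-0.1 -0.4 -4.2] w 0.0297 q [-0.01  0.51 -0.13  2.02  0.11  0.62 -1.83]
along -0.0797 lat 0.0023 z 0.05914044304843164
```

View pics/p11.png

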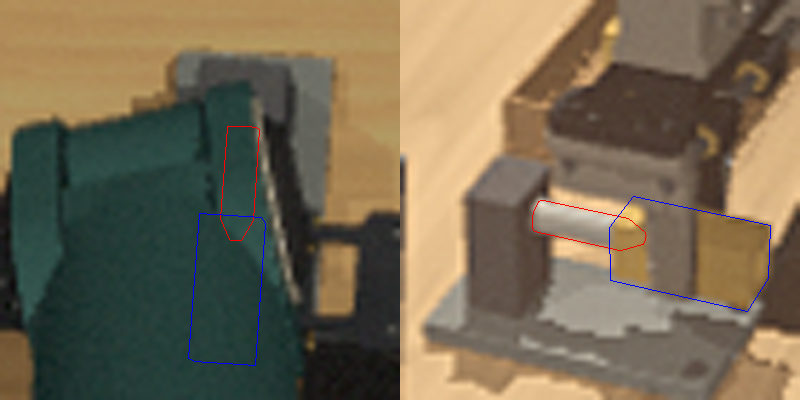

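Request:
{"name": "carry_out", "arguments": {
  "motion": [
    [[0.003,-0.0012,0.0002],[0,0,0]],
    [[0.003,-0.0002,0],[0,0,0]],
    [[0.003,-0.0002,0],[0,0,0]],
    [[0.003,-0.0002,0],[0,0,0]],
    [[0,0,0],[0,0,0]]
  ]
}}

```text
time_s: 44.68
position: [0.534, 0.0223, 0.2368]
tool_rot: [-3.14, 0.092, -0.0]
ft_force: [-0.1, -0.0, -3.5]
gripper_width: 0.0298
```

Request:
{"name": "carry_out", "arguments": {
  "motion": [
    [[0.004,-0.0002,0],[0,0,0]],
    [[0.004,-0.0002,0],[0,0,0]],
    [[0.004,-0.0003,0],[0,0,0]],
    [[0,0,0],[0,0,0]]
  ]
}}

```text
time_s: 45.18
position: [0.5461, 0.0216, 0.2368]
tool_rot: [3.14, -0.092, 0.0]
ft_force: [0.6, 0.2, -3.9]
gripper_width: 0.0296
```

Request:
{"name": "carry_out", "arguments": {
  "motion": [
    [[0.004,-0.0002,0],[0,0,0]],
    [[0.004,-0.0002,0],[0,0,0]],
    [[0.004,-0.0003,0],[0,0,0]],
    [[0,0,0],[0,0,0]]
  ]
}}

```text
time_s: 45.68
position: [0.5581, 0.0209, 0.2369]
tool_rot: [3.14, -0.092, 0.0]
ft_force: [-0.2, 0.0, -3.5]
gripper_width: 0.03
```

Request:
{"name": "carry_out", "arguments": {
  "motion": [
    [[0.003,-0.0002,0],[0,0,0]],
    [[0.003,-0.0002,0],[0,0,0]],
    [[0.002,-0.0001,0],[0,0,0]],
    [[0,0,0],[0,0,0]]
  ]
}}

```text
time_s: 46.18
position: [0.5659, 0.0205, 0.2368]
tool_rot: [3.14, -0.092, 0.0]
ft_force: [-0.3, 0.4, -2.9]
gripper_width: 0.0301
```

Request:
{"name": "carry_out", "arguments": {
  "motion": [
    [[0.001,0,0],[0,0,0]],
    [[0.001,0,0],[0,0,0]],
    [[0,0,0],[0,0,0]]
  ]
}}

```text
time_s: 46.55
position: [0.5676, 0.0205, 0.2368]
tool_rot: [3.14, -0.092, -0.001]
ft_force: [0.0, 0.3, -3.2]
gripper_width: 0.0298
```

Request:
{"name": "carry_out", "arguments": {
  "motion": [
    [[0.0015,-0.0001,0],[0,0,0]],
    [[0.0015,-0.0001,0],[0,0,0]],
    [[0,0,0],[0,0,0]]
  ]
}}

```text
time_s: 46.92
position: [0.569, 0.0202, 0.2362]
tool_rot: [3.139, -0.091, -0.009]
ft_force: [-6.7, -0.7, -0.1]
gripper_width: 0.0297
```

```bash
python3 look.py p12
```

```text
t 47.02 grasp [0.568  0.0201 0.0652] yaw -0.0581 z [-5.9e-03 -7.0e-04 -1.0e+00] F [-6.7 -0.6 -1.2] w 0.0297 q [ 0.    0.57 -0.12  1.91  0.1   0.68 -1.81]
t 47.02 grasp [0.568  0.0201 0.0652] yaw -0.0581 z [-5.9e-03 -7.0e-04 -1.0e+00] F [-6.7 -0.6 -1.2] w 0.0297 q [ 0.    0.57 -0.12  1.91  0.1   0.68 -1.81]
along -0.0331 lat 0.0009 z 0.058652503098578675
```

View pics/p12.png

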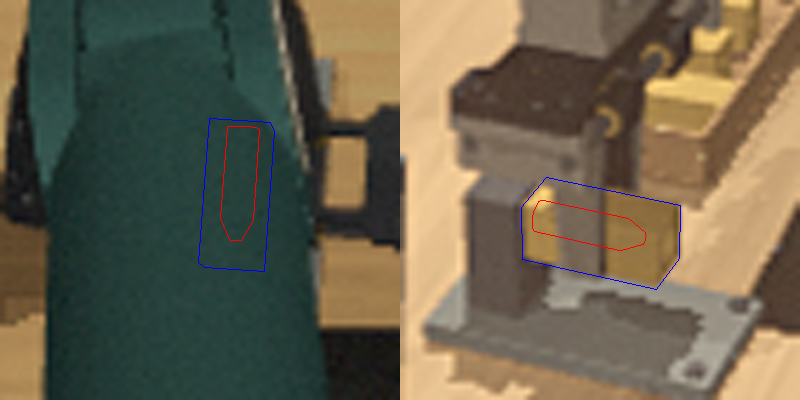

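Request:
{"name": "carry_out", "arguments": {
  "motion": [
    [[-0.002,0,0.0004],[0,0,0]],
    [[-0.01,0.0006,0],[0,0,0]],
    [[-0.02,0.0012,0],[0,0,0]],
    [[-0.025,0.0015,0],[0,0,0]],
    [[-0.028,0.0016,0],[0,0,0]],
    [[0,0,0.04],[0,0,0]],
    [[0,0,0.04],[0,0,0]],
    [[0.006,0.045,0],[0,0,0.02]],
    [[0.008,0.046,0],[0,0,0.02]],
    [[0.008,0.046,0],[0,0,0.02]],
    [[0.008,0.046,0],[0,0,0.018]],
    [[0.008,0.046,0],[0,0,0]],
    [[0.008,0.046,0],[0,0,0]],
    [[0,0,0],[0,0,0]],
    [[0,0,0],[0,0,0]]
  ]
}}

```text
time_s: 48.9
position: [0.5315, 0.2998, 0.317]
tool_rot: [3.141, 0.031, -0.0]
ft_force: [0.3, -0.4, -3.9]
gripper_width: 0.0295
```

```bash
python3 - <<'E'
from h import *
t=snap("top","t17");s=snap("side","s18");st()
E
```

```text
t 49.0 grasp [0.5319 0.2986 0.1462] yaw 0.018 z [ 1.e-04 -1.e-03 -1.e+00] F [ 0.5 -0.  -3.7] w 0.0296 q [-0.4   0.51 -0.22  1.76  0.14  0.88 -2.23]
```

View pics/s18.png

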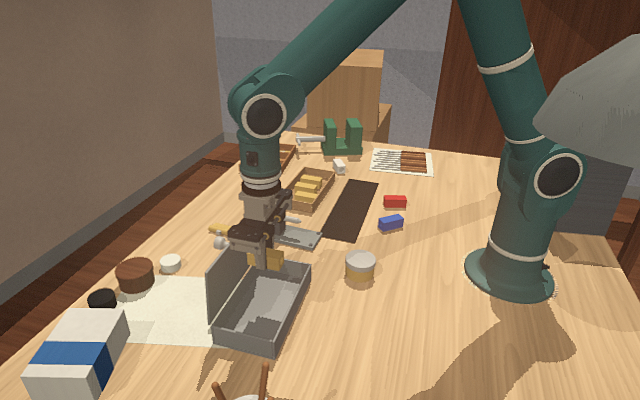

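Request:
{"name": "carry_out", "arguments": {
  "motion": [
    [[0,0,-0.04],[0,0,0]],
    [[0,0,-0.04],[0,0,0]],
    [[0,0,-0.036],[0,0,0]],
    [[0,0,0],[0,0,0]],
    [[0,0,0],[0,0,0]]
  ]
}}

```text
time_s: 49.62
position: [0.5323, 0.2997, 0.2025]
tool_rot: [-3.141, -0.029, -0.002]
ft_force: [1.0, 0.0, -3.4]
gripper_width: 0.0298
```

Request:
{"name": "carry_out", "arguments": {
  "motion": [
    [[0,0,0],[0,0,0]],
    [[0,0,0],[0,0,0]],
    [[0,0,0],[0,0,0]],
    [[0,0,0.03],[0,0,0]],
    [[0,0,0.05],[0,0,0]],
    [[0,0,0.05],[0,0,0]],
    [[0,0,0.05],[0,0,0]],
    [[0,0,0.05],[0,0,0]],
    [[0,0,0],[0,0,0]]
  ],
  "claw": 0.05
}}

```text
time_s: 50.75
position: [0.5323, 0.3008, 0.4365]
tool_rot: [-3.137, -0.031, -0.013]
ft_force: [-0.1, -0.1, -0.3]
gripper_width: 0.0502
```

```bash
python3 - <<'E'
from h import *
t=snap("top","t18");s=snap("side","s19");st()
cv2.imwrite("pics/c18.png",cv2.resize(s["img"][160:360,190:420,::-1],None,fx=3,fy=3))
E
```

```text
t 50.85 grasp [0.5316 0.3001 0.2607] yaw 0.0198 z [ 9.e-04  2.e-04 -1.e+00] F [ 0.3  0.2 -1. ] w 0.0499 q [-0.39  0.39 -0.24  1.66  0.1   1.1  -2.2 ]
```

View pics/c18.png

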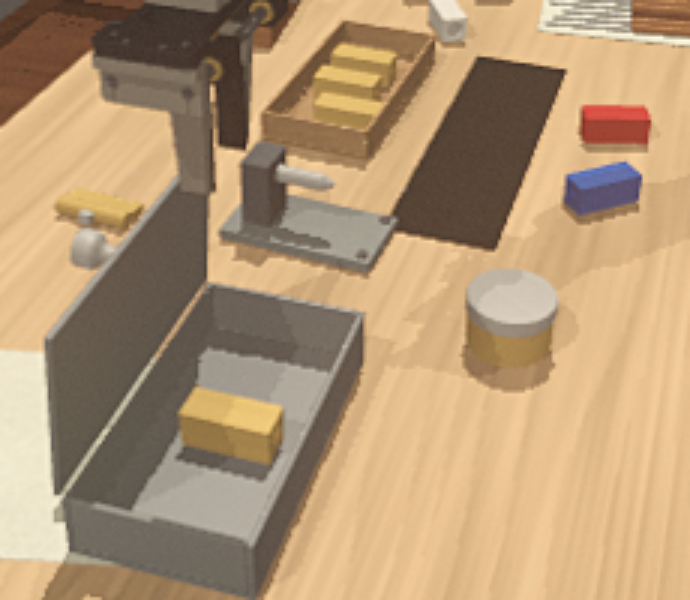

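Request:
{"name": "carry_out", "arguments": {
  "motion": [
    [[0.034,0.001,0],[0,0,0]],
    [[0.034,0.001,0],[0,0,0]],
    [[0.034,0.001,0],[0,0,0]],
    [[0,0,0],[0,0,0]],
    [[0,0,-0.035],[0,0,0]],
    [[0,0,-0.035],[0,0,0]],
    [[0,0,-0.035],[0,0,0]],
    [[0,0,0],[0,0,0]],
    [[0,0,0],[0,0,0]]
  ],
  "claw": 0.0919
}}

```text
time_s: 51.98
position: [0.6336, 0.3036, 0.3271]
tool_rot: [-3.141, -0.032, -0.001]
ft_force: [-0.2, 0.1, 0.9]
gripper_width: 0.0923
```

```bash
python3 - <<'E'
from h import *
s=snap("side","s20");st()
cv2.imwrite("pics/c19.png",cv2.resize(s["img"][160:360,150:380,::-1],None,fx=3,fy=3))
E
```

```text
t 52.02 grasp [0.6342 0.3038 0.1569] yaw 0.0201 z [ 0.0019  0.0012 -1.    ] F [0.4 0.6 1. ] w 0.0916 q [-0.36  0.64 -0.2   1.51  0.14  1.   -2.15]
```

View pics/c19.png

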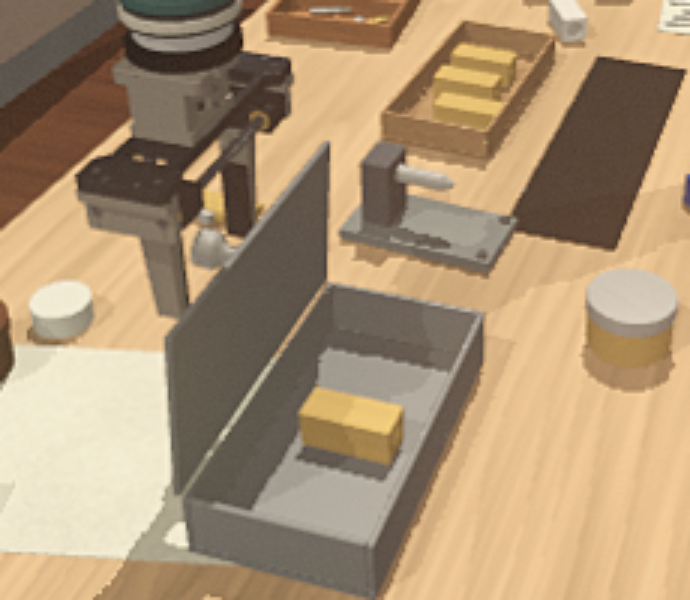

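Request:
{"name": "carry_out", "arguments": {
  "motion": [
    [[0,0,0],[0,0,0]],
    [[0,0,0],[0,0,0]],
    [[0,0,0],[0,0,0]],
    [[0,0,0],[0,0,0]],
    [[0,0,0],[0,0,0]],
    [[0,0,0],[0,0,0]],
    [[-0.0125,0,0.003],[0,0,0]],
    [[-0.013,0,0.0015],[0,0,0]],
    [[-0.013,0,0],[0,0,0]],
    [[-0.013,0,-0.0015],[0,0,0]],
    [[-0.013,0,-0.003],[0,0,0]],
    [[-0.0125,0,-0.0045],[0,0,0]],
    [[0,0,0],[0,0,0]]
  ],
  "claw": 0
}}

```text
time_s: 53.65
position: [0.5545, 0.3029, 0.3229]
tool_rot: [3.139, 0.032, -0.005]
ft_force: [-5.2, -2.5, 9.1]
gripper_width: 0.0268
```

```bash
python3 - <<'E'
from h import *
s=snap("side","s21");st()
cv2.imwrite("pics/c20.png",cv2.resize(s["img"][160:360,150:380,::-1],None,fx=3,fy=3))
E
```

```text
t 53.7 grasp [0.5539 0.3025 0.1519] yaw 0.0203 z [-0.0035 -0.0022 -1.    ] F [-5.5 -3.  11. ] w 0.0268 q [-0.4   0.54 -0.21  1.7   0.14  0.92 -2.21]
```

View pics/c20.png

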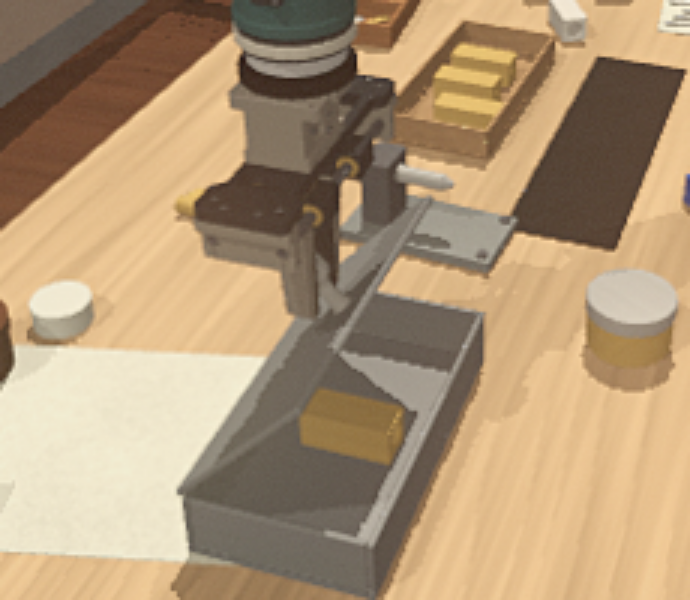

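```bash
python3 - <<'E'
import numpy as np
p=np.array([1.145,1.06,.98,.9,.82,.74,.67,.6,.54,.49,.44,.40,.37]);P=.1127*np.c_[-np.cos(p),np.sin(p)]
print(np.diff(P,axis=0).round(4).tolist(),P[-1]+[.6,.0505+.171])
E
```

```text
[[-0.0085, -0.0043], [-0.0077, -0.0047], [-0.0073, -0.0053], [-0.0068, -0.0059], [-0.0063, -0.0064], [-0.0051, -0.006], [-0.0047, -0.0063], [-0.0036, -0.0057], [-0.0028, -0.0049], [-0.0025, -0.005], [-0.0018, -0.0041], [-0.0013, -0.0031]] [0.49492671 0.26225406]
```

Request:
{"name": "carry_out", "arguments": {
  "motion": [
    [[-0.009,0,-0.0035],[0,0,0]],
    [[-0.0077,0,-0.0047],[0,0,0]],
    [[-0.0073,0,-0.0053],[0,0,0]],
    [[-0.0068,0,-0.0059],[0,0,0]],
    [[-0.0063,0,-0.0064],[0,0,0]],
    [[-0.0051,0,-0.006],[0,0,0]],
    [[-0.0047,0,-0.0063],[0,0,0]],
    [[0,0,0],[0,0,0]]
  ]
}}

```text
time_s: 54.7
position: [0.5064, 0.3024, 0.2826]
tool_rot: [3.137, 0.032, -0.012]
ft_force: [-5.9, -2.5, 1.4]
gripper_width: 0.0268
```

```bash
python3 - <<'E'
from h import *
s=snap("side","s22");st()
cv2.imwrite("pics/c21.png",cv2.resize(s["img"][160:360,150:380,::-1],None,fx=3,fy=3))
E
```

```text
t 54.75 grasp [0.505  0.3017 0.1115] yaw 0.0206 z [-0.0081 -0.0046 -1.    ] F [-5.8 -2.   2.4] w 0.0266 q [-0.43  0.53 -0.22  1.83  0.15  0.8  -2.27]
```

View pics/c21.png

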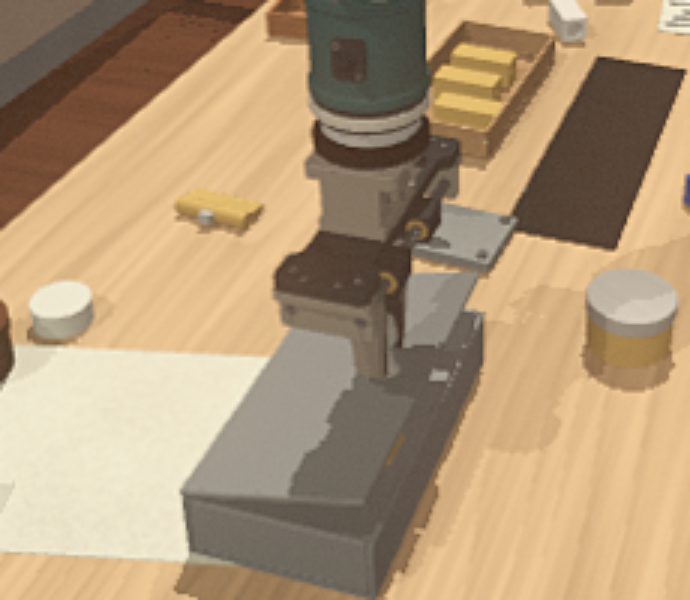

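Request:
{"name": "carry_out", "arguments": {
  "motion": [
    [[-0.0025,0,-0.005],[0,0,0]],
    [[-0.0025,0,-0.005],[0,0,0]],
    [[-0.002,0,-0.0045],[0,0,0]],
    [[-0.001,0,-0.0035],[0,0,0]],
    [[-0.001,0,-0.002],[0,0,0]],
    [[0,0,0],[0,0,0]],
    [[0,0,0],[0,0,0]]
  ]
}}

```text
time_s: 55.62
position: [0.4963, 0.3024, 0.2622]
tool_rot: [3.136, 0.033, -0.017]
ft_force: [-9.7, -3.7, 3.1]
gripper_width: 0.027
```

Request:
{"name": "carry_out", "arguments": {
  "motion": [
    [[0,0,-0.001],[0,0,0]],
    [[0,0,-0.001],[0,0,0]],
    [[0,0,0],[0,0,0]]
  ]
}}

```text
time_s: 56.0
position: [0.4958, 0.3025, 0.2602]
tool_rot: [3.135, 0.033, -0.019]
ft_force: [-11.5, -2.9, 6.3]
gripper_width: 0.0267
```

Request:
{"name": "carry_out", "arguments": {
  "motion": [
    [[-0.001,0,-0.001],[0,0,0]],
    [[-0.0005,0,-0.001],[0,0,0]],
    [[0,0,-0.001],[0,0,0]],
    [[0,0,0],[0,0,0]]
  ]
}}

```text
time_s: 56.5
position: [0.4948, 0.3025, 0.2583]
tool_rot: [3.136, 0.033, -0.017]
ft_force: [-11.5, -4.7, 12.0]
gripper_width: 0.0266
```

```bash
python3 - <<'E'
from h import *
s=snap("side","s23");st()
cv2.imwrite("pics/c22.png",cv2.resize(s["img"][240:360,190:330,::-1],None,fx=5,fy=5))
E
```

```text
t 56.55 grasp [0.493  0.3014 0.0873] yaw 0.021 z [-0.0107 -0.0059 -0.9999] F [-12.3  -3.9  11.9] w 0.0262 q [-0.44  0.56 -0.21  1.87  0.16  0.75 -2.29]
```

View pics/c22.png

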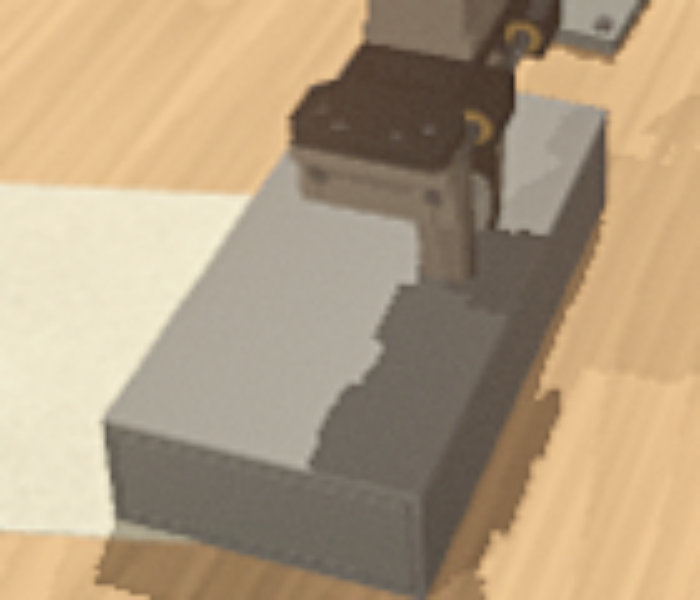

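Request:
{"name": "carry_out", "arguments": {
  "motion": [
    [[0,0,-0.0015],[0,0,0]],
    [[0,0,-0.001],[0,0,0]],
    [[0,0,0],[0,0,0]]
  ]
}}

```text
time_s: 56.92
position: [0.4949, 0.3025, 0.2579]
tool_rot: [3.135, 0.033, -0.016]
ft_force: [-15.7, -7.9, 27.4]
gripper_width: 0.0268
```

Request:
{"name": "carry_out", "arguments": {
  "motion": [
    [[0,0,0],[0,0,0]],
    [[0,0,0],[0,0,0]],
    [[0,0,0],[0,0,0]],
    [[0,0,0],[0,0,0]],
    [[0,0,0],[0,0,0]],
    [[0,0,0.03],[0,0,0]],
    [[0,0,0.05],[0,0,0]],
    [[0,0,0.05],[0,0,0]],
    [[0,-0.05,0.02],[0,0,0]],
    [[0,-0.05,0],[0,0,0]],
    [[0,-0.05,0],[0,0,0]],
    [[0,-0.05,0],[0,0,0]],
    [[0,0,0],[0,0,0]],
    [[0,0,0],[0,0,0]]
  ],
  "claw": 0.0919
}}

```text
time_s: 58.68
position: [0.4993, 0.1038, 0.4063]
tool_rot: [-3.141, -0.031, -0.0]
ft_force: [-0.2, 0.2, -0.2]
gripper_width: 0.0917
```

```bash
python3 - <<'E'
from h import *
s=snap("side","s24");t=snap("top","t24");st();matsleeves(t)
cv2.imwrite("pics/c23.png",cv2.resize(s["img"][150:360,190:430,::-1],None,fx=2.8,fy=2.8))
E
```

```text
t 58.77 grasp [0.4992 0.1048 0.2351] yaw 0.0222 z [-1.e-04  6.e-04 -1.e+00] F [0.4 0.6 0.1] w 0.0916 q [-0.12  0.24 -0.18  1.93  0.05  0.97 -1.87]
[381, 175, 12, 25, 287] [386.7 187.2] [ 0.6198 -0.2384 -0.0149] 0.056
[402, 175, 12, 26, 296] [407.5 187.5] [ 0.6187 -0.2995 -0.0278] 0.068
[360, 182, 12, 25, 273] [365.8 194.3] [ 0.5987 -0.1784 -0.0328] 0.076
```

View pics/c23.png

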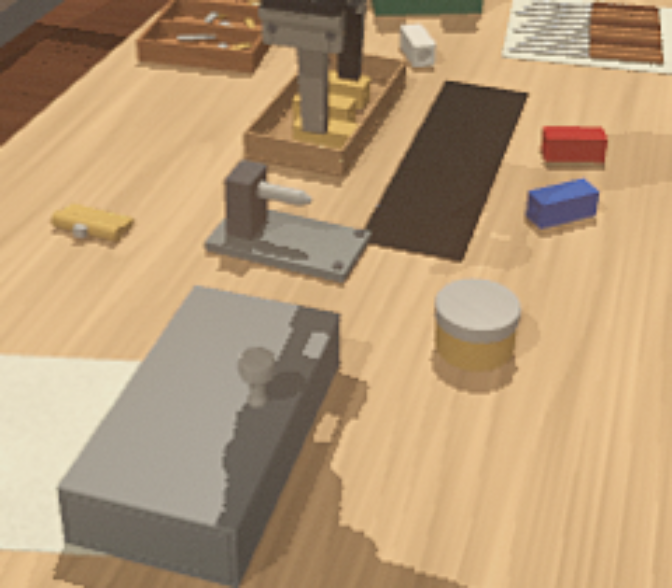

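View pics/t24.png

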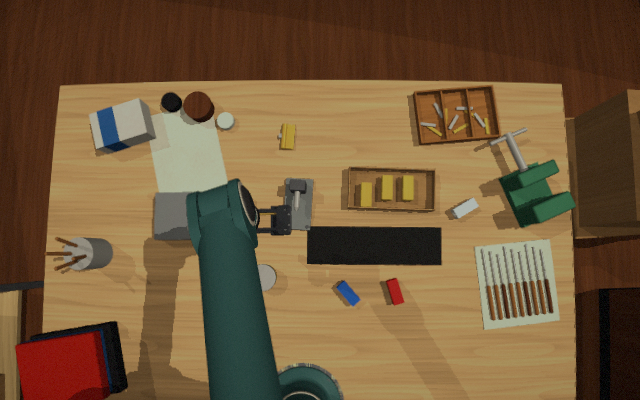

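The lid is flush on the case (side zoom, knob at (258,370), no gap at the rim), three sleeves lie in the tray at (366,194), (387,187) and (407,187), and the arm is clear. I'm handing in.

```bash
python3 - <<'E'
from h import *
r.close_job();st()
E
```

```text
the job is handed in; nothing more can be done
the job is handed in; nothing more can be done
```

The job is done and handed in at about 59 s of robot time; it gives no verdict, so these are my own checks.

**Lid and sorting:** I opened the lid to about 1.5 rad and tried the four sleeves in order from the case end.
- **Sleeves 1, 2 and 3** stopped on the nose, with the centre about 82 mm from the shoulder. They took 9–12 N of push, and small sideways nudges did not free them. I read them as the small bore and put them in the reject tray.
- **Sleeve 4** slid on freely to the shoulder (centre about 33–35 mm from it, contact about 7 N), so it went in the case.

I then lowered the lid by its knob, pressed it shut with about 27 N and let go.

**Last checks:**
- The final pictures show the lid flush on the rim and three sleeves flat in the tray.
- The tin and lock cylinder look unmoved, and I saw no screwdriver in the scene.
- The gripper is open and clear, with no force on it.
- Sleeve 4 was last seen lying flat in the case before the lid closed.

**What disagreed:**
- Sleeve 1 lay about 17 mm nearer the robot in the tray than where I released it; it may have been the knock mentioned in the task. It is well inside the walls, so I left it.
- The network missed most of the sleeves, so I found them by colour and by fitting their known size.
- The two cameras differed by about 2 mm on the gauge. I corrected for that by feel on the pin.

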